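# Lay out the window kit on the cleaning cart

### The arm

A 7-joint arm with a two-finger parallel gripper is mounted at the origin on the work surface. World frame = base frame: x ahead of the robot, y to its left, z up, the work surface at z = 0. Lengths are in m, angles in rad, forces in N, time in s.
With the tool pointing down it reaches from about 0.425 to 0.925 m from the base axis. Payload 6.8 kg.
Tool frame: the origin (TCP) lies at the very end of the fingers, on their centre line; the grasp point (between the pads) lies manip.grasp_offset behind it (manip.grasp_offset is the distance from the TCP to the grasp point, in m); z points along the fingers, y is the line along which they close (so a half turn about z gives the same grasp; the last joint's range is limited). The gripper opens to 88 mm and grips with 3 to 60 N. Pads are 20 mm wide; open, the fingers measure 115 mm over their backs; the gripper's body (75 mm by 178 mm) begins 61 mm behind the grasp point.
Start: joints at [-1.449, 0.477, 0.022, 1.555, -0.011, 1.109, -0.083], TCP at [0.154, 0.657, 0.186] pointing down, gripper open.
Joint ranges: [-2.96, 2.96], [-0.34, 2.1], [-1.41, 1.46], [0.24, 2.44], [-1.37, 4.51], [0.17, 1.92], [-2.96, 2.96]. Speed limits (rad/s): [2.39, 2.39, 3.14, 3.14, 3.14, 3.14, 3.14].

### API

Orientations are given as a rotation vector (axis times angle).
In Python, from bench import manip, capture, camera_params gives the robot as it stands.
- The arm moves only by the tool apply_moves, never from a script. Its argument "deltas" is a list of rows, each a list of 2 entries, a list of its own where there are three numbers: the shift along the tool's x, y, z in units of 40 mm (1.0 is 40 mm), then the turn, a rotation vector about the tool's x, y, z in units of 0.08 rad (1.0 is 0.08 rad). A call has 1 to 5 rows; each row shifts and turns the commanded pose from where the row before left it, along the tool's axes as they then stand; what a row does not reach is not made up. A row lasts 1/12 s, in which the tool goes at most 41.7 mm and 7.16 degrees, less where a joint would pass 70% of its speed; a pose out of reach is approached as far as the arm can. A call with a number of a shift or a turn outside -1 to 1 is refused whole. A call with a gripper value outside its range is refused whole. "grip" is the opening, from -1 (shut) to 1 (fully open), set as the call begins (left out, the last holds). The fingers move at their own pace and stop on an object; "grip_force" is the grip in N (left out, the last holds). Time passes only in rows, so rows that do not move let the fingers close. It gives the time, the measured TCP pose, the force, the opening and the grip force at its end, in the units of the state.
- manip.get_obs(): the state, without advancing time (a new reading comes with each control period).
- capture(name): name is "scene" or "top" or "wrist"; returns the picture (400x640x3 uint8, red, green, blue); there is no depth.
- camera_params(name): a dict with "K" (3x3 intrinsics, pixels), "k1" (the pictures are not rectified: a ray, as slopes to the right and down, at radius r is drawn at 1 + k1 r^2 times it, then the intrinsics apply), "T" (4x4, takes a point from camera to world coordinates). Camera axes: x right, y down, z forward; pixel columns grow to the right and rows downward; lengths in m; the calibration is good to about 2 mm. A picture is of the moment at which its call begins: read the wrist's pose just before it. camera_params takes no time and is no camera call; for the wrist camera it gives the pose at the moment of the call.
- manip.close_job(): hands the job in; it is judged then, once.
The state is a dict: "t": time; "qpos": joint angles; "joint_vel": joint speeds; "joint_efforts": joint torques, N m; "position": TCP position; "ee_rot": TCP orientation; "contact_force": force on the tool from outside, world axes, zero at the start; "wrist_torque": the same for the moment, N m; "finger_gap": finger opening in m; "grip_force": force on a finger pad.
Only numpy, scipy, OpenCV 4.12 (cv2) and the standard library are available. Lean on these libraries where they do the work, as an engineer would, in place of code of your own. Each camera call takes 0.05 s, during which the arm holds its last target. There are 200 camera calls.

### The job

Lay out the window kit on the cart top, one thing after another in this order: stand the glass jar in the middle of the round cork coaster, stand the green spray bottle in the middle of the square blue coaster, put the red lid on the jar, lay the orange scraper flat midway between jar and bottle, pointing along the line that joins them, and lay the bamboo brush, bristles down, straight behind the jar (on the side away from the robot), parallel to that line with a gap of about 4 cm to the jar. Leave the pumice stone, the polish tin and the amber bottle where they stand, and let nothing topple.

Things in the scene. Friction and masses are not known exactly. Their poses are not given: they have to be found in the camera images.
- jar: Empty clear glass jar with a yellow band near its rim, open at the top, upright, round: outer diameter 62 mm, height 85 mm, straight wall 4 mm thick (mouth 54 mm wide). Origin at the centre of its underside, z up. About 0.22 kg.
- lid: Red jar lid, black knob up, 0.06 kg. From below: plug 44 mm in diameter (tapered to 40), 6 mm deep, that drops into the jar's mouth; disc 66 mm in diameter, 4 mm thick, that rests on the rim; knob 20 mm in diameter, 10 to 32 mm above the origin. Origin: centre of the plug's underside, z up. Seated, its origin is 79 mm above the jar's.
- spray_bottle: Green spray bottle, upright, 174 mm tall, 0.25 kg: round body 56 mm in diameter to 100 mm, neck 26 mm in diameter to 142 mm, then a white head 24 mm wide (y), x from -40 to +18 mm, 142 to 174 mm high, to be pinched across y over the axis. Red twist-lock nozzle points to -x; it may end pointing any way. Origin: centre of the underside, z up.
- scraper: Orange hard silicone scraper lying flat, 144 mm long (x), 0.08 kg: handle 22 mm wide, 16 mm high from x = -72 to +25 mm, blade 56 mm wide, 8 mm high to x = +72. Origin: underside at mid length, near its centre of mass; the handle can be pinched across y there. In place: origin midway between the coasters, x along their line, either way round.
- brush: Bamboo block brush standing on pale stiff bristles, 130 mm long (x), 46 wide (y), 42 high, 0.12 kg: bristles (118 by 38 mm) up to 22 mm, bamboo block above. Origin: centre of the underside, z up. In place: origin 95 mm behind the jar's axis (the 4 cm gap), x parallel to the coasters' line.
- cork_coaster: Round cork coaster, 84 mm in diameter, 6 mm thick, fixed. Origin at the centre of its underside, on the cart top. Its y axis lies along the line joining the two coasters (their centres are always 270 mm apart, and either may be the left one); its x axis points straight behind, away from the robot.
- blue_coaster: Square blue coaster, 84 by 84 mm, 6 mm thick, fixed. Origin at the centre of its underside; axes parallel to those of the cork coaster, sides square to the line joining them.
- pumice: Grey pumice stone, 70 by 45 by 30 mm, a loose bystander: leave it alone. Origin at the centre of its underside.
- polish_tin: Low brass polish tin with a black lid, 68 mm in diameter, 28 mm high, a loose bystander: leave it alone. Origin at the centre of its underside.
- amber_bottle: Small amber glass bottle, 42 mm in diameter, 85 mm high, a loose bystander: leave it alone. Origin at the centre of its underside.
Not all that is in view belongs to the job. What is shaped like the brush but pink or turquoise is not meant.

How it is judged:
On the way, in this order (a step that is already met when the one before it is completed fails the run):
1. the jar stands on the cork coaster (horizontal distance between jar and cork_coaster below 0.015 m and z of jar in the frame of cork_coaster between 0.003 and 0.009 m and angle between jar's own z axis and vertical below 0.1 rad and linear speed of jar below 0.03 m/s), for 0.2 s.
2. the spray bottle stands on the blue coaster (horizontal distance between spray_bottle and blue_coaster below 0.015 m and z of spray_bottle in the frame of blue_coaster between 0.003 and 0.009 m and angle between spray_bottle's own z axis and vertical below 0.1 rad and linear speed of spray_bottle below 0.03 m/s), for 0.2 s.
3. the lid sits on the jar (horizontal distance between lid and jar below 0.007 m and z of lid in the frame of jar between 0.074 and 0.083 m and angle between lid's own z axis and vertical below 0.1 rad and linear speed of lid below 0.03 m/s), for 0.2 s.
4. the scraper lies between jar and bottle (horizontal distance between scraper and cork_coaster below 0.153 m and horizontal distance between scraper and blue_coaster below 0.153 m and x of scraper in the frame of cork_coaster between -0.018 and 0.018 m and angle between the x axis of scraper and the y axis of cork_coaster, either way round below 0.2 rad and height (world z) of scraper below 0.006 m and angle between scraper's own z axis and vertical below 0.1 rad and linear speed of scraper below 0.03 m/s), for 0.2 s.
5. the brush lies behind the jar (x of brush in the frame of cork_coaster between 0.072 and 0.12 m and y of brush in the frame of cork_coaster between -0.018 and 0.018 m and angle between the x axis of brush and the y axis of cork_coaster, either way round below 0.2 rad and height (world z) of brush below 0.006 m and angle between brush's own z axis and vertical below 0.1 rad and linear speed of brush below 0.03 m/s), for 0.2 s.
At the end, for the whole second after the job is handed in: Jar on cork, bottle on blue coaster, upright, 15 mm; lid seated on jar, 7 mm; scraper flat midway between the coasters, 18 mm, 0.2 rad to their line; brush on its bristles 72 to 120 mm behind the cork's centre, 18 mm sideways, 0.2 rad to that line; all released, at rest (all of step 1 and all of step 2 and all of step 3 and all of step 4 and all of step 5); the robot touches nothing.
It fails at once if a bystander (pumice stone, polish tin, amber bottle) is moved by more than 20 mm (distance of any of pumice, polish_tin, amber_bottle from where it was at the start of the episode above 0.02 m).
It fails at once if the jar, the spray bottle, the brush or a bystander bottle topples (angle between any of jar, spray_bottle, brush, amber_bottle's own z axis and vertical above 0.7 rad).
It also fails if it takes over 136 s, if anything falls off the work surface, if the arm or the gripper's body presses on something with over 40 N, if the wrist force passes 120 N, or if a joint passes its speed limit or range.

## Working session

There is one attempt and no reset: what is moved stays moved. The work goes in short steps, Python scripts to look and compute and a tool call to move; the robot and the scene stay as the last step left them, time stands still between calls to the robot, and variables do not carry over. Pictures are saved under pics/ and viewed, at most 14 in all, crops included, and the job is handed in when it is done.

Besides the shell and the picture viewer there is one more tool, called after "Call:" as name([rows], argument=value, ...), one row to a line, values as JSON. apply_moves: Moves the arm, as the interface text tells. Its arguments: {"type":"object","properties":{"deltas":{"type":"array"},"grip":{"type":"number"},"grip_force":{"type":"number"}},"required":["deltas"]}

```bash
ls; mkdir -p pics; python3 - <<'E'
from bench import manip,capture,camera_params
import cv2
o=manip.get_obs()
for k in o: print(k,o[k])
print(manip.grasp_offset)
for n in("scene","top"):
    im=capture(n); cv2.imwrite(f"pics/{n}0.png",im[:,:,::-1]); c=camera_params(n); print(n,c)
print(camera_params("wrist"))
E
```

```text
pics
t 0.0
qpos [-1.44913806  0.47778987  0.02232101  1.55643835 -0.01147322  1.10930303
 -0.08313597]
joint_vel [ 2.45984068e-04  1.84239259e-03  9.25862791e-04 -9.86365461e-05
 -1.34409831e-03 -4.10843159e-04 -5.49324261e-04]
joint_efforts [-8.10218608e-04 -5.82868659e+01  1.53440516e+00 -2.72597051e+01
 -5.42727497e-02  1.72743323e-02  1.61141720e-04]
position [0.15359069 0.65660773 0.18509383]
ee_rot [-3.60080942e-01 -3.12082879e+00  2.84250825e-03]
contact_force [-0.50858825 -0.09233876  0.06658081]
wrist_torque [-0.02153809 -0.00298925  0.02082284]
grip_force 0.0
finger_gap 0.08768557729240462
0.0187
scene {'K': array([[388.28000602,   0.        , 315.2236    ],
       [  0.        , 388.28000602, 194.83329227],
       [  0.        ,   0.        ,   1.        ]]), 'k1': 0.0014252221592508706, 'T': array([[-0.87443684,  0.27808244, -0.39753033,  1.00788619],
       [ 0.48503664,  0.48426023, -0.72816995,  0.88312294],
       [-0.00998314, -0.82955541, -0.55833516,  0.71813278],
       [ 0.        ,  0.        ,  0.        ,  1.        ]])}
top {'K': array([[432.04559172,   0.        , 332.13193932],
       [  0.        , 432.04559172, 198.53559111],
       [  0.        ,   0.        ,   1.        ]]), 'k1': -0.12167856757560057, 'T': array([[ 0.01600124, -0.9952716 ,  0.09580402,  0.42902371],
       [-0.99985369, -0.01650681, -0.00448684, -0.01408022],
       [ 0.00604704, -0.09571821, -0.9953901 ,  1.16291856],
       [ 0.        ,  0.        ,  0.        ,  1.        ]])}
{'K': array([[319.45675312,   0.        , 318.15583992],
       [  0.        , 319.45675312, 198.4313874 ],
       [  0.        ,   0.        ,   1.        ]]), 'k1': 0.02146820731724019, 'T': array([[ 0.2272902 ,  0.92846748,  0.29374699,  0.07211791],
       [ 0.97382467, -0.21603245, -0.07067885,  0.67537072],
       [-0.00216413,  0.30212268, -0.9532666 ,  0.3836321 ],
       [ 0.        ,  0.        ,  0.        ,  1.        ]])}
```

View pics/top0.png

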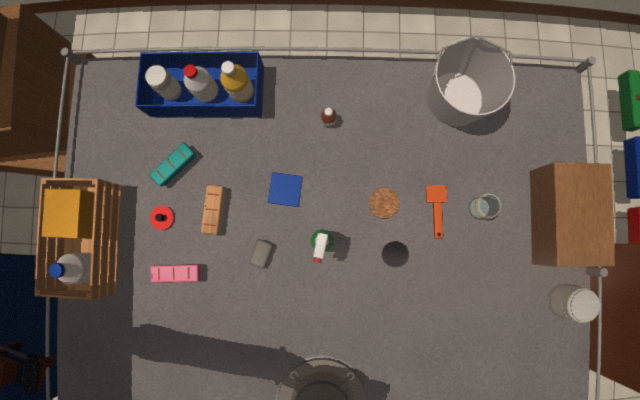

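View pics/scene0.png

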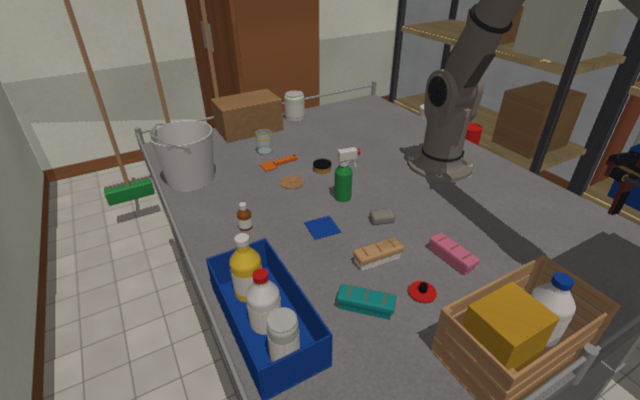

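The top view shows the jar at (485,206), cork (384,203), blue coaster (286,190), spray bottle (321,243), lid (162,217), scraper (437,210) and bamboo brush (212,210). The bystanders are the pumice (261,253), the tin (395,254) and the amber bottle (328,117). I'll enlarge these next.

```bash
cat > h.py <<'E'
import numpy as np, cv2
from scipy.spatial.transform import Rotation as R
from bench import manip,capture,camera_params
def unproj(c,uv,z):
    p=cv2.undistortPoints(np.array(uv,float).reshape(-1,1,2),c["K"],np.array([c["k1"],0,0,0.]))[:,0]
    d=np.c_[p,np.ones(len(p))]@c["T"][:3,:3].T; o=c["T"][:3,3]
    return o+d*((z-o[2])/d[:,2])[:,None]
def proj(c,P):
    Ti=np.linalg.inv(c["T"]); 
    return cv2.projectPoints(np.array(P,float).reshape(-1,1,3),cv2.Rodrigues(Ti[:3,:3])[0],Ti[:3,3],c["K"],np.array([c["k1"],0,0,0.]))[0][:,0]
def snap(n,f,crop=None,s=1):
    c=camera_params(n); im=capture(n)[:,:,::-1]
    cv2.imwrite(f"pics/{f}_raw.png",im)
    if crop: x0,y0,x1,y1=crop; im=im[y0:y1,x0:x1]
    cv2.imwrite(f"pics/{f}.png",cv2.resize(im,None,fx=s,fy=s,interpolation=cv2.INTER_CUBIC)); np.save(f"pics/{f}.npy",c,allow_pickle=True); return c
def pose():
    o=manip.get_obs(); r=R.from_rotvec(o["ee_rot"]); m=r.as_matrix()
    return o,m,np.arctan2(m[1,0],m[0,0])
def go(x,y,z,yaw=None):
    """delta to target: yaw = heading of tool x axis; print total shift in tool axes (units) and turn"""
    o,m,w=pose()
    t=R.from_euler('z',yaw if yaw is not None else w)*R.from_euler('x',np.pi)
    rv=(R.from_matrix(m).inv()*t).as_rotvec()/0.08
    s=np.array([x,y,z])-o["position"]
    print("t %.1f pos %s yaw %.3f gap %.3f"%(o["t"],o["position"].round(4),w,o["finger_gap"]))
    print(" shift in tool axes now",(m.T@s/0.04).round(2)," after turn",(t.as_matrix().T@s/0.04).round(2)," turn",rv.round(2))
E
python3 - <<'E'
import cv2
from h import *
im=cv2.imread("pics/top0.png")
for n,(x,y) in dict(L=(140,150),Rr=(310,90)).items():
    w,h=(200,140) if n=="L" else (200,150)
    if n=="Rr": x,y=(320,150);h=120
    cv2.imwrite(f"pics/c{n}.png",cv2.resize(im[y:y+h,x:x+w],None,fx=4,fy=4,interpolation=cv2.INTER_CUBIC))
go(.5,0,.3,0)
E
```

```text
t 0.1 pos [0.1536 0.6567 0.1852] yaw 2.912 gap 0.087
 shift in tool axes now [-12.17 -14.02  -2.85]  after turn [ 8.66 16.42 -2.87]  turn [-0.00e+00  3.00e-02  3.64e+01]
```

View pics/cL.png

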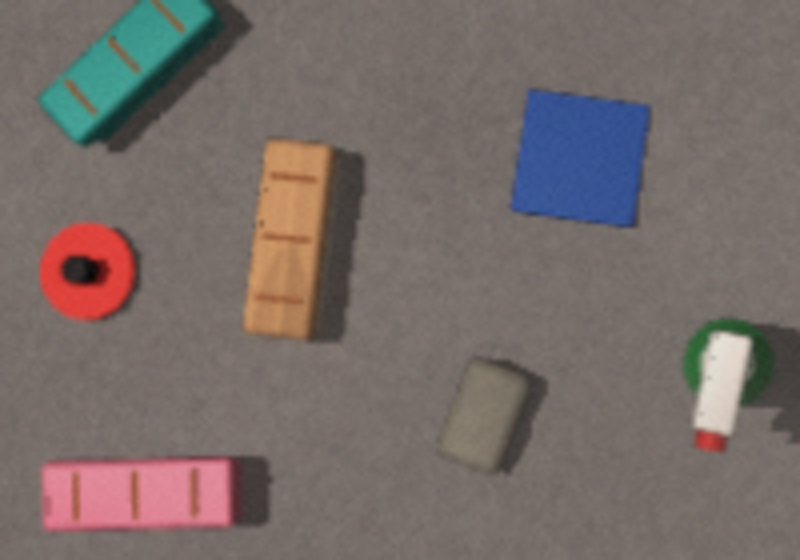

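View pics/cRr.png

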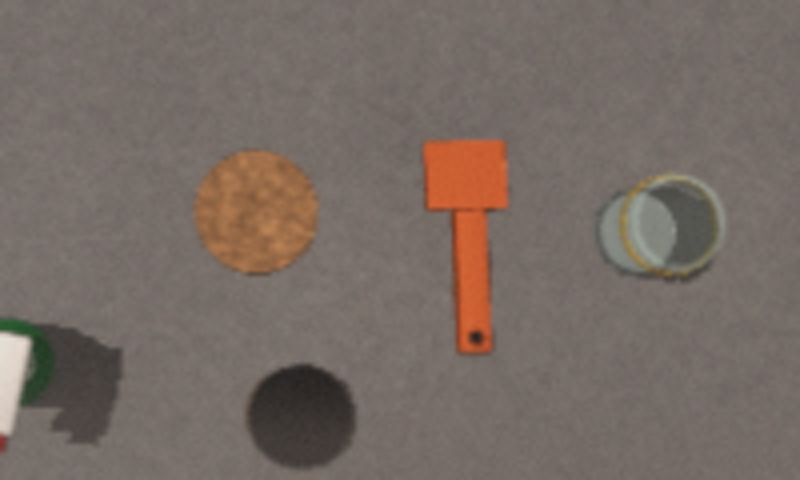

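Left crop: lid centre (87,271), brush top corners (266,142), (333,147), (311,338) and (246,331), blue corners (528,90), (650,105), (634,226) and (512,210), bottle head from (733,333) to (714,434). Right crop: cork (257,212), scraper blade (425,143)–(508,209) with the handle end at (475,353), jar rim (672,226), tin (302,415).

```bash
python3 - <<'E'
from h import *
c=camera_params("top")
L=lambda *p:[(140+(u+.5)/4-.5,150+(v+.5)/4-.5) for u,v in p]
Q=lambda *p:[(320+(u+.5)/4-.5,150+(v+.5)/4-.5) for u,v in p]
def s(n,uv,z):
    P=unproj(c,uv,z)[:,:2]; print(n,P.round(4).tolist(),"mean",P.mean(0).round(4)); return P
s("lid",L((87,271)),.010)
b=s("brush",L((266,142),(333,147),(311,338),(246,331)),.042)
a=(b[0]+b[1]-b[2]-b[3])/2; print(" ang",np.arctan2(a[1],a[0]),np.linalg.norm(a))
bl=s("blue",L((528,90),(650,105),(634,226),(512,210)),.006).mean(0)
s("bottle shoulder",L((728,363)),.098)
h=s("head",L((733,333),(714,434)),.172)
d=h[0]-h[1];print(" head +x ang",np.arctan2(d[1],d[0]))
s("pumice",L((486,414)),.03)
k=s("cork",Q((257,212)),.006)[0]
s("blade",Q((425,143),(506,141),(508,209),(427,211)),.008)
e=s("scr ends",Q((466,142),(475,353)),.010); d=e[0]-e[1];print(" ang",np.arctan2(d[1],d[0]),np.linalg.norm(d))
s("jar rim",Q((672,226)),.085); s("tin",Q((302,415)),.028)
d=bl-k; print("dist",np.linalg.norm(d),"ang",np.arctan2(d[1],d[0]))
E
```

```text
lid [[0.4809, 0.4439]] mean [0.4809 0.4439]
brush [[0.5669, 0.3138], [0.5643, 0.2688], [0.4388, 0.2785], [0.4424, 0.3218]] mean [0.5031 0.2957]
 ang -0.07094288543227092 0.12534652358291223
blue [[0.6096, 0.1459], [0.6006, 0.0629], [0.5184, 0.0717], [0.5278, 0.1542]] mean [0.5641 0.1087]
bottle shoulder [[0.4279, 0.0053]] mean [0.4279 0.0053]
head [[0.4451, 0.0014], [0.3874, 0.0112]] mean [0.4163 0.0063]
 head +x ang -0.16866104000088541
pumice [[0.3917, 0.1641]] mean [0.3917 0.1641]
cork [[0.5316, -0.1589]] mean [ 0.5316 -0.1589]
blade [[0.5803, -0.273], [0.5827, -0.3289], [0.5362, -0.3298], [0.534, -0.2741]] mean [ 0.5583 -0.3015]
scr ends [[0.5812, -0.3008], [0.4386, -0.3061]] mean [ 0.5099 -0.3034]
 ang 0.03760920939622752 0.14266052365975224
jar rim [[0.5199, -0.4156]] mean [ 0.5199 -0.4156]
tin [[0.3966, -0.1866]] mean [ 0.3966 -0.1866]
dist 0.269518284086707 ang 1.450026652984683
```

Everything is measured and consistent: the coasters come out 269.5 mm apart and the scraper 143 mm long. Heading for the jar.

Call:
apply_moves([
  [[0,0,-1],[0,0,0]],
  [[0,0,-1],[0,0,0]],
  [[0,0,-1],[0,0,0]],
  [[0,0,-1],[0,0,0]],
  [[-0.8,-0.6,0],[0,0,0]],
], grip=1)

```text
t: 0.52
position: [0.1729, 0.6343, 0.3542]
ee_rot: [-0.343, -3.119, -0.023]
contact_force: [-0.6, 1.1, 0.4]
finger_gap: 0.0877
grip_force: 0.0
```

Call:
apply_moves([
  [[-0.8,-0.6,0],[0,0,0]],
  [[-0.8,-0.6,0],[0,0,0]],
  [[-0.8,-0.6,0],[0,0,0]],
  [[-0.8,-0.6,0],[0,0,0]],
  [[-0.8,-0.6,0],[0,0,0]],
])

```text
t: 0.93
position: [0.3087, 0.4713, 0.3457]
ee_rot: [-0.36, -3.121, 0.001]
contact_force: [0.6, 0.3, -0.4]
finger_gap: 0.0875
grip_force: 0.0
```

Call:
apply_moves([
  [[-0.8,-0.6,0],[0,0,0]],
  [[-0.8,-0.6,0],[0,0,0]],
  [[-0.8,-0.6,0],[0,0,0]],
  [[-0.8,-0.6,0],[0,0,0]],
  [[-0.8,-0.6,0],[0,0,0]],
])

```text
t: 1.35
position: [0.4371, 0.3181, 0.3459]
ee_rot: [-0.36, -3.121, 0.0]
contact_force: [0.1, -0.5, -0.3]
finger_gap: 0.0882
grip_force: 0.0
```

Call:
apply_moves([
  [[-0.8,-0.6,0],[0,0,0]],
  [[-0.8,-0.6,0],[0,0,0]],
  [[-0.8,-0.6,0],[0,0,0]],
  [[-0.8,-0.6,0],[0,0,0]],
  [[-0.2,-0.95,0],[0,0,0]],
])

```text
t: 1.77
position: [0.541, 0.1576, 0.3448]
ee_rot: [0.36, 3.12, -0.002]
contact_force: [-1.0, -0.2, 0.9]
finger_gap: 0.0877
grip_force: 0.0
```

Call:
apply_moves([
  [[-0.2,-0.95,0],[0,0,0]],
  [[-0.2,-0.95,0],[0,0,0]],
  [[-0.2,-0.95,0],[0,0,0]],
  [[-0.2,-0.95,0],[0,0,0]],
  [[-0.2,-0.95,0],[0,0,0]],
])

```text
t: 2.18
position: [0.5332, -0.0374, 0.3458]
ee_rot: [-0.36, -3.12, -0.0]
contact_force: [0.4, -0.5, 0.4]
finger_gap: 0.0878
grip_force: 0.0
```

Call:
apply_moves([
  [[-0.2,-0.95,0],[0,0,0]],
  [[-0.2,-0.95,0],[0,0,0]],
  [[-0.2,-0.95,0],[0,0,0]],
  [[-0.2,-0.95,0],[0,0,0]],
  [[-0.2,-0.95,0],[0,0,0]],
])

```text
t: 2.6
position: [0.529, -0.2313, 0.3459]
ee_rot: [-0.36, -3.121, -0.001]
contact_force: [2.3, 0.0, -0.6]
finger_gap: 0.0876
grip_force: 0.0
```

```bash
python3 -c "
from h import *
go(.52,-.4156,.2,2.97)"
```

```text
t 2.6 pos [ 0.529  -0.2313  0.3459] yaw 2.912 gap 0.088
 shift in tool axes now [-0.83 -4.54  3.65]  after turn [-0.56 -4.58  3.65]  turn [ 0.   -0.   -0.72]
```

Call:
apply_moves([
  [[0,0,0],[0,0,-0.72]],
  [[-0.11,-0.9,0.4],[0,0,0]],
  [[-0.11,-0.9,0.4],[0,0,0]],
  [[-0.11,-0.9,0.4],[0,0,0]],
  [[-0.11,-0.9,0.4],[0,0,0]],
])

```text
t: 3.02
position: [0.522, -0.3757, 0.2809]
ee_rot: [-0.269, -3.13, -0.001]
contact_force: [0.2, -0.1, 0.3]
finger_gap: 0.0879
grip_force: 0.0
```

Call:
apply_moves([
  [[-0.11,-0.9,0.4],[0,0,0]],
  [[0,0,0.8],[0,0,0]],
  [[0,0,0.8],[0,0,0]],
  [[0,0,0],[0,0,0]],
  [[0,0,0],[0,0,0]],
])

```text
t: 3.43
position: [0.5196, -0.4096, 0.2006]
ee_rot: [-0.27, -3.126, -0.003]
contact_force: [0.3, -0.6, 0.3]
finger_gap: 0.0878
grip_force: 0.0
```

```bash
python3 -c "
from h import *
go(.52,-.4156,.045,2.97)
c=snap('wrist','w1'); print(proj(c,[(.5199,-.4156,.085),(.5199,-.4156,0)]))"
```

```text
t 3.4 pos [ 0.5196 -0.4096  0.2006] yaw 2.970 gap 0.088
 shift in tool axes now [-0.05 -0.15  3.89]  after turn [-0.04 -0.15  3.89]  turn [ 0.02 -0.05 -0.01]
[[313.03830213 185.23785042]
 [313.98596595 167.93109295]]
```

View pics/w1.png

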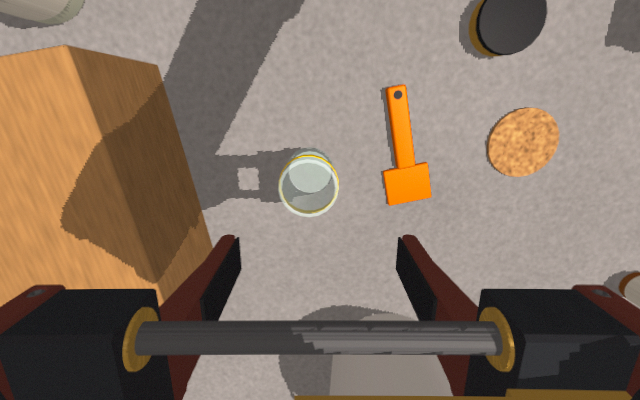

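The wrist view shows the jar rim at (309,185), about 4 mm further to −y than computed. The wooden box on the left is too close for this orientation, so I'll turn the gripper to close along x.

Call:
apply_moves([
  [[0,0,0],[0,0,1]],
  [[0,0,0],[0,0,1]],
  [[0,0,0],[0,0,1]],
  [[0,0,0],[0,0,1]],
  [[0,0,0],[0,0,1]],
])

```text
t: 3.9
position: [0.522, -0.4111, 0.2053]
ee_rot: [0.889, 3.009, -0.001]
contact_force: [0.1, 0.4, -0.4]
finger_gap: 0.0877
grip_force: 0.0
```

Call:
apply_moves([
  [[0,0,0],[0,0,1]],
  [[0,0,0],[0,0,1]],
  [[0,0,0],[0,0,1]],
  [[0,0,0],[0,0,1]],
  [[0,0,0],[0,0,1]],
])

```text
t: 4.32
position: [0.5221, -0.411, 0.2052]
ee_rot: [1.469, 2.772, 0.001]
contact_force: [0.2, -0.2, -0.2]
finger_gap: 0.0876
grip_force: 0.0
```

Call:
apply_moves([
  [[0,0,0],[0,0,1]],
  [[0,0,0],[0,0,1]],
  [[0,0,0],[0,0,1]],
  [[0,0,0],[0,0,1]],
  [[0,0,0],[0,0,1]],
])

```text
t: 4.73
position: [0.5222, -0.4109, 0.2051]
ee_rot: [1.99, 2.426, 0.002]
contact_force: [0.3, -0.2, -0.4]
finger_gap: 0.0877
grip_force: 0.0
```

Call:
apply_moves([
  [[0,0,0],[0,0,1]],
  [[0,0,0],[0,0,1]],
  [[0,0,0],[0,0,0.5]],
  [[0,0,0],[0,0,0]],
  [[0,0,0],[0,0,0]],
])

```text
t: 5.15
position: [0.5217, -0.4108, 0.2041]
ee_rot: [2.218, 2.221, 0.002]
contact_force: [0.7, -0.6, 0.4]
finger_gap: 0.0874
grip_force: 0.0
```

```bash
python3 -c "
from h import *
go(.52,-.4185,.045,1.57)
c=snap('wrist','w2',(200,80,440,260),3); print(proj(c,[(.5199,-.4156,.085),(.52,-.4185,.085)]))
t=camera_params('top');L=[(530,170),(533,262)]
for z in (.1,.15,.2): print(z,unproj(t,L,z).round(3).tolist())"
```

```text
t 5.2 pos [ 0.5217 -0.4108  0.2041] yaw 1.572 gap 0.087
 shift in tool axes now [-0.19 -0.05  3.98]  after turn [-0.19 -0.04  3.98]  turn [0.03 0.01 0.03]
[[316.40579082 186.09846874]
 [316.50150518 188.80674222]]
0.1 [[0.613, -0.525, 0.1], [0.379, -0.528, 0.1]]
0.15 [[0.605, -0.501, 0.15], [0.381, -0.504, 0.15]]
0.2 [[0.596, -0.477, 0.2], [0.384, -0.479, 0.2]]
```

View pics/w2.png

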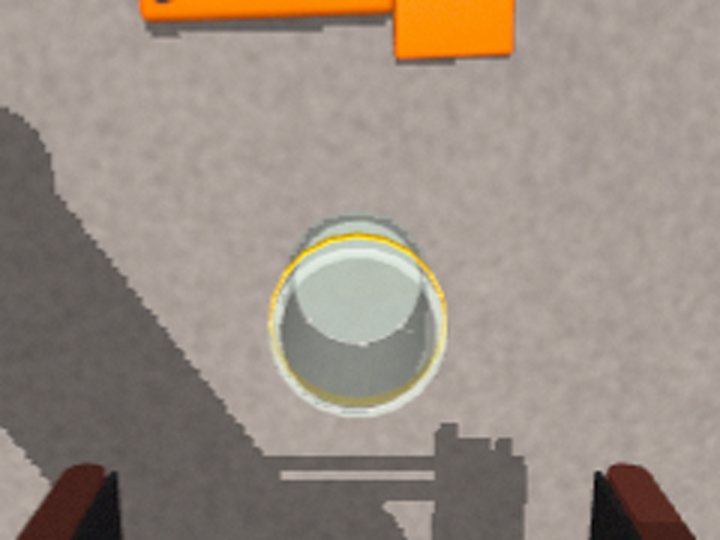

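The jar rim is centred at crop (359,328), so the jar is at about (0.523, −0.419). Descending and gripping.

Call:
apply_moves([
  [[-0.2,0.03,0.8],[0,0,0]],
  [[0,0,0.8],[0,0,0]],
  [[0,0,0.8],[0,0,0]],
  [[0,0,0.8],[0,0,0]],
  [[0,0,0.75],[0,0,0]],
])

```text
t: 5.62
position: [0.5222, -0.4185, 0.0432]
ee_rot: [2.22, 2.222, 0.001]
contact_force: [-0.1, 0.2, -0.6]
finger_gap: 0.0879
grip_force: 0.0
```

Call:
apply_moves([
  [[0,0,0],[0,0,0]],
  [[0,0,0],[0,0,0]],
  [[0,0,0],[0,0,0]],
  [[0,0,0],[0,0,0]],
  [[0,0,0],[0,0,0]],
], grip=-1, grip_force=20)

```text
t: 6.03
position: [0.5229, -0.4201, 0.0466]
ee_rot: [2.22, 2.217, 0.001]
contact_force: [0.5, 0.7, 4.7]
finger_gap: 0.0606
grip_force: 20.0
```

Call:
apply_moves([
  [[0,0,0],[0,0,0]],
  [[0,0,0],[0,0,0]],
  [[0,0,0],[0,0,0]],
  [[0,0,-0.1],[0,0,0]],
  [[0,0,-0.2],[0,0,0]],
])

```text
t: 6.45
position: [0.5213, -0.418, 0.056]
ee_rot: [-2.222, -2.219, -0.0]
contact_force: [0.7, -0.1, -1.6]
finger_gap: 0.0601
grip_force: 20.0
```

```bash
python3 -c "
from h import *
go(.52,-.4185,.045,1.57)"
```

```text
t 6.5 pos [ 0.5213 -0.418   0.056 ] yaw 1.570 gap 0.060
 shift in tool axes now [-0.01 -0.03  0.28]  after turn [-0.01 -0.03  0.28]  turn [-0.01 -0.01 -0.01]
```

Call:
apply_moves([
  [[0,0,-0.6],[0,0,0]],
  [[0,0,-0.8],[0,0,0]],
  [[0.1,0,-0.6],[0,0,0]],
  [[0.4,0,0],[0,0,0]],
  [[0.7,0,0],[0,0,0]],
])

```text
t: 6.87
position: [0.5212, -0.3743, 0.139]
ee_rot: [2.224, 2.211, -0.001]
contact_force: [-0.1, 0.5, -1.6]
finger_gap: 0.0603
grip_force: 20.0
```

Call:
apply_moves([
  [[0.8,0.05,0],[0,0,0]],
  [[0.8,0.05,0],[0,0,0]],
  [[0.8,0.05,0],[0,0,0]],
  [[0.8,0.05,0],[0,0,0]],
  [[0.8,0.05,0],[0,0,0]],
])

```text
t: 7.28
position: [0.5316, -0.2091, 0.1365]
ee_rot: [-2.223, -2.219, -0.001]
contact_force: [0.1, 0.9, -2.0]
finger_gap: 0.0605
grip_force: 20.0
```

Call:
apply_moves([
  [[0.7,0,0],[0,0,0]],
  [[0.4,0,0],[0,0,0]],
  [[0.2,0,0],[0,0,0]],
  [[0,0,0],[0,0,0]],
  [[0,0,0],[0,0,0]],
])

```text
t: 7.7
position: [0.5319, -0.1595, 0.1365]
ee_rot: [2.223, 2.219, 0.0]
contact_force: [0.2, -0.3, -1.9]
finger_gap: 0.0603
grip_force: 20.0
```

```bash
python3 -c "
from h import *
go(.5316,-.1589,.055,1.57)"
```

```text
t 7.7 pos [ 0.5319 -0.1595  0.1365] yaw 1.569 gap 0.060
 shift in tool axes now [ 0.02 -0.01  2.04]  after turn [ 0.01 -0.01  2.04]  turn [ 0.01  0.01 -0.01]
```

Call:
apply_moves([
  [[0,0,0.6],[0,0,0]],
  [[0,0,0.7],[0,0,0]],
  [[0,0,0.4],[0,0,0]],
  [[0,0,0.2],[0,0,0]],
  [[0,0,0.1],[0,0,0]],
])

```text
t: 8.12
position: [0.5311, -0.1605, 0.0553]
ee_rot: [-2.225, -2.217, 0.002]
contact_force: [0.1, 0.1, -2.7]
finger_gap: 0.0605
grip_force: 20.0
```

Call:
apply_moves([
  [[0,0,0.04],[0,0,0]],
  [[0,0,0.04],[0,0,0]],
  [[0,0,0.03],[0,0,0]],
  [[0,0,0],[0,0,0]],
  [[0,0,0],[0,0,0]],
])

```text
t: 8.53
position: [0.5326, -0.1594, 0.0526]
ee_rot: [2.222, 2.219, 0.001]
contact_force: [-1.8, -1.1, 2.7]
finger_gap: 0.0604
grip_force: 20.0
```

Contact felt (force went from −2.7 to +2.7 N). Releasing and rising.

Call:
apply_moves([
  [[0,0,0.01],[0,0,0]],
  [[0,0,0],[0,0,0]],
  [[0,0,0],[0,0,0]],
  [[0,0,0],[0,0,0]],
  [[0,0,0],[0,0,0]],
], grip=1)

```text
t: 8.95
position: [0.532, -0.1586, 0.0512]
ee_rot: [-2.223, -2.22, -0.0]
contact_force: [-0.1, -0.9, 1.3]
finger_gap: 0.0873
grip_force: 0.0
```

Call:
apply_moves([
  [[0,0,-0.4],[0,0,0]],
  [[0,0,-0.9],[0,0,0]],
  [[0,0,-1],[0,0,0]],
  [[0,0,-1],[0,0,0]],
  [[0,0,-1],[0,0,0]],
])

```text
t: 9.37
position: [0.5314, -0.1589, 0.2248]
ee_rot: [-2.223, -2.219, 0.001]
contact_force: [1.4, 1.5, 1.6]
finger_gap: 0.0878
grip_force: 0.0
```

Call:
apply_moves([
  [[0,0,-1],[0,0,0]],
  [[0,0,-0.5],[0,0,0]],
  [[0,0,0],[0,0,0]],
  [[0,0,0],[0,0,0]],
  [[0,0,0],[0,0,0]],
])

```text
t: 9.78
position: [0.5314, -0.1582, 0.282]
ee_rot: [-2.221, -2.219, 0.001]
contact_force: [-0.4, 0.2, 0.5]
finger_gap: 0.0879
grip_force: 0.0
```

```bash
python3 -c "
from h import *
go(.428,.005,.285,2.97)
c=snap('top','t1',(250,150,450,290),4)
print(proj(c,[(.5316,-.1589,.091)]),proj(camera_params('top'),[(.5316,-.1589,.006)]))"
```

```text
t 9.8 pos [ 0.5314 -0.1582  0.282 ] yaw 1.570 gap 0.088
 shift in tool axes now [ 4.08 -2.59 -0.07]  after turn [ 3.24  3.58 -0.07]  turn [-1.00e-02 -2.00e-02 -1.75e+01]
[[388.13806999 199.69661273]] [[383.88471548 202.63197932]]
```

View pics/t1.png

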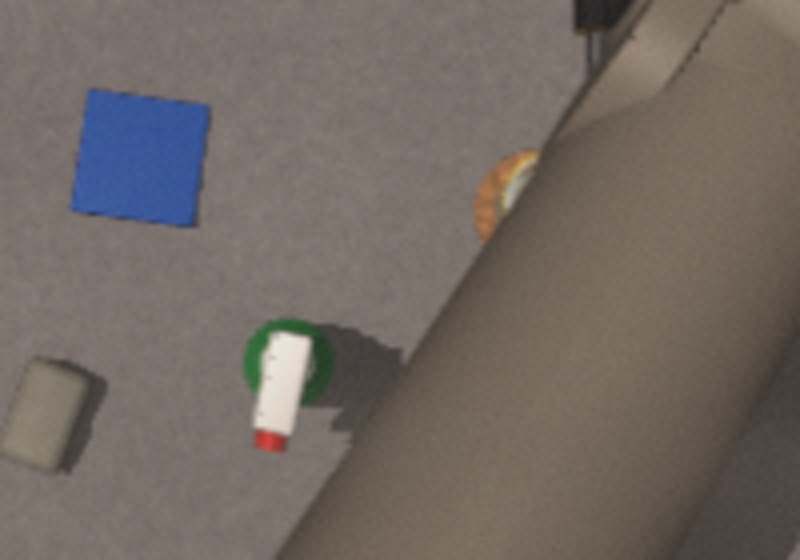

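The arm hides the jar, but the visible cork rim and jar look in place; the wrist view will confirm later. Moving over the spray bottle.

Call:
apply_moves([
  [[0.82,-0.52,0],[0,0,0]],
  [[0.82,-0.52,0],[0,0,0]],
  [[0.82,-0.52,0],[0,0,0]],
  [[0.81,-0.52,0],[0,0,0]],
  [[0.81,-0.51,0],[0,0,0]],
])

```text
t: 10.25
position: [0.4554, -0.0489, 0.2867]
ee_rot: [-2.216, -2.205, 0.026]
contact_force: [-0.1, -0.2, -0.5]
finger_gap: 0.0881
grip_force: 0.0
```

Call:
apply_moves([
  [[0,0,0],[0,0,-1]],
  [[0,0,0],[0,0,-1]],
  [[0,0,0],[0,0,-1]],
  [[0,0,0],[0,0,-1]],
  [[0,0,0],[0,0,-1]],
])

```text
t: 10.67
position: [0.4555, -0.0488, 0.2871]
ee_rot: [-1.724, -2.601, 0.015]
contact_force: [-0.4, -1.4, 0.3]
finger_gap: 0.0881
grip_force: 0.0
```

Call:
apply_moves([
  [[0,0,0],[0,0,-1]],
  [[0,0,0],[0,0,-1]],
  [[0,0,0],[0,0,-1]],
  [[0,0,0],[0,0,-1]],
  [[0,0,0],[0,0,-1]],
])

```text
t: 11.08
position: [0.4555, -0.049, 0.2871]
ee_rot: [-1.173, -2.891, 0.009]
contact_force: [0.4, 0.7, 0.9]
finger_gap: 0.0877
grip_force: 0.0
```

Call:
apply_moves([
  [[0,0,0],[0,0,-1]],
  [[0,0,0],[0,0,-1]],
  [[0,0,0],[0,0,-1]],
  [[0,0,0],[0,0,-1]],
  [[0,0,0],[0,0,-1]],
])

```text
t: 11.5
position: [0.4555, -0.049, 0.2872]
ee_rot: [-0.575, -3.066, 0.002]
contact_force: [-0.3, -1.0, -0.4]
finger_gap: 0.0875
grip_force: 0.0
```

Call:
apply_moves([
  [[0,0,0],[0,0,-1]],
  [[0,0,0],[0,0,-1]],
  [[0,0,0],[0,0,-0.5]],
  [[0,0,0],[0,0,0]],
  [[0,0,0],[0,0,0]],
])

```text
t: 11.92
position: [0.4558, -0.049, 0.2875]
ee_rot: [-0.274, -3.107, -0.002]
contact_force: [-0.1, -1.0, -0.0]
finger_gap: 0.0878
grip_force: 0.0
```

```bash
python3 -c "
from h import *
go(.428,.005,.147,2.97)
c=snap('wrist','w3')
a=2.97+3.1416
e=np.array([np.cos(-.169),np.sin(-.169)]);b=np.array([.428,.005])
print(proj(c,[(*(b+.018*e),.174),(*(b-.04*e),.174)]))"
```

```text
t 11.9 pos [ 0.4558 -0.049   0.2875] yaw 2.965 gap 0.088
 shift in tool axes now [0.84 1.21 3.53]  after turn [0.92 1.21 3.51]  turn [-0.01 -0.28 -0.06]
[[367.75237659 168.13974741]
 [370.10335092 107.37645087]]
```

View pics/w3.png

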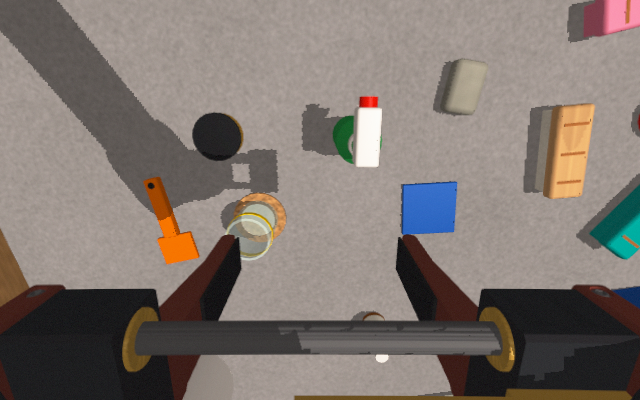

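The jar stands centred on the cork in the wrist view, and the bottle head at (369,107)–(369,166) matches the prediction within 2 px. The arm was short of reach here, so I'll drop in beyond the bottle and slide inward with the fingers either side of the head.

Call:
apply_moves([
  [[-0.3,0.4,0],[0,-0.28,0]],
  [[0,0.4,0],[0,0,0]],
  [[0,0.42,0.4],[0,0,0]],
  [[0,0,0.7],[0,0,0]],
  [[0,0,0.7],[0,0,0]],
])

```text
t: 12.38
position: [0.4642, -0.0017, 0.2236]
ee_rot: [0.272, 3.114, 0.001]
contact_force: [-0.2, 0.1, -0.1]
finger_gap: 0.088
grip_force: 0.0
```

```bash
python3 -c "
from h import *
print(pose()[0]['qpos'].round(2))
go(.47,-.002,.147,2.97)
go(.43,.005,.147,2.97)"
```

```text
[-1.77 -0.34  1.46  2.06  0.38  1.14  0.92]
t 12.4 pos [ 0.4642 -0.0017  0.2236] yaw 2.967 gap 0.088
 shift in tool axes now [-0.11  0.01  1.92]  after turn [-0.14  0.02  1.91]  turn [ 0.03  0.2  -0.03]
t 12.4 pos [ 0.4642 -0.0017  0.2236] yaw 2.967 gap 0.088
 shift in tool axes now [0.9  0.01 1.9 ]  after turn [0.87 0.02 1.91]  turn [ 0.03  0.2  -0.03]
```

Call:
apply_moves([
  [[-0.1,0,0.6],[0,0.2,0]],
  [[0,0,0.6],[0,0,0]],
  [[0,0,0.6],[0,0,0]],
  [[0,0,0.1],[0,0,0]],
  [[0,0,0],[0,0,0]],
])

```text
t: 12.8
position: [0.4333, -0.0035, 0.172]
ee_rot: [0.273, 3.103, 0.006]
contact_force: [1.1, 0.3, 0.0]
finger_gap: 0.0878
grip_force: 0.0
```

```bash
python3 -c "
from h import *
print(pose()[0]['qpos'].round(2))
go(.43,.005,.147,2.97)"
```

```text
[-1.74 -0.34  1.45  2.19  0.41  1.    0.88]
t 12.8 pos [ 0.4333 -0.0035  0.172 ] yaw 2.966 gap 0.088
 shift in tool axes now [0.13 0.19 0.62]  after turn [0.12 0.2  0.62]  turn [ 0.08  0.33 -0.05]
```

Call:
apply_moves([
  [[0,0.2,0.3],[0,0.3,0]],
  [[0,0,0.3],[0,0,0]],
  [[0,0,0],[0,0,0]],
  [[0,0,0],[0,0,0]],
  [[0,0,0],[0,0,0]],
])

```text
t: 13.22
position: [0.422, 0.0048, 0.1611]
ee_rot: [0.273, 3.111, 0.013]
contact_force: [-0.1, 0.3, -0.4]
finger_gap: 0.0878
grip_force: 0.0
```

```bash
python3 -c "
from h import *
print(pose()[0]['qpos'].round(2))
go(.43,.005,.147,2.97)"
```

```text
[-1.75 -0.34  1.45  2.22  0.4   0.98  0.86]
t 13.2 pos [0.422  0.0048 0.1611] yaw 2.966 gap 0.088
 shift in tool axes now [-0.19  0.04  0.36]  after turn [-0.2   0.04  0.35]  turn [ 0.12  0.22 -0.04]
```

Call:
apply_moves([
  [[-0.25,0,0.15],[0.1,0.2,0]],
  [[-0.15,0,0.15],[0,0,0]],
  [[-0.1,0,0.1],[0,0,0]],
  [[0,0,0],[0,0,0]],
  [[0,0,0],[0,0,0]],
])

```text
t: 13.63
position: [0.4222, 0.0011, 0.1613]
ee_rot: [0.273, 3.111, 0.005]
contact_force: [0.2, 0.0, 0.1]
finger_gap: 0.0881
grip_force: 0.0
```

```bash
python3 -c "
from h import *
print(pose()[0]['qpos'].round(2))
go(.43,.005,.147,2.97)"
```

```text
[-1.75 -0.34  1.45  2.22  0.41  0.98  0.86]
t 13.6 pos [0.4222 0.0011 0.1613] yaw 2.966 gap 0.088
 shift in tool axes now [-0.17  0.13  0.36]  after turn [-0.18  0.13  0.36]  turn [ 0.06  0.23 -0.05]
```

The arm is stuck with joints 2 and 3 at their limits. I'll back off upward and outward, and watch the joints while relaxing the posture.

Call:
apply_moves([
  [[-0.2,0,-0.5],[0,0,0]],
  [[-0.3,0,-0.7],[0,0,0]],
  [[-0.3,0,-0.8],[0,0,0]],
  [[-0.5,0,-0.8],[0,0,0]],
  [[-0.8,0,-0.5],[0,0,0]],
])

```text
t: 14.05
position: [0.5012, -0.0141, 0.2979]
ee_rot: [0.273, 3.108, 0.006]
contact_force: [0.9, 0.2, 0.8]
finger_gap: 0.0876
grip_force: 0.0
```

```bash
python3 -c "
from h import *
print(pose()[0]['qpos'].round(2))
go(.6,.25,.3,2.97)"
```

```text
[-1.76 -0.34  1.45  1.88  0.35  1.3   0.98]
t 14.1 pos [ 0.5012 -0.0141  0.2979] yaw 2.966 gap 0.088
 shift in tool axes now [-1.28  6.93  0.01]  after turn [-1.31  6.93 -0.05]  turn [ 0.07  0.26 -0.05]
```

Call:
apply_moves([
  [[-0.3,0.9,0],[0,0,0]],
  [[-0.3,0.9,0],[0,0,0]],
  [[-0.3,0.9,0],[0,0,0]],
  [[-0.2,0.9,0],[0,0,0]],
  [[-0.2,0.9,0],[0,0,0]],
])

```text
t: 14.47
position: [0.515, 0.1448, 0.3263]
ee_rot: [0.267, 3.048, 0.03]
contact_force: [0.6, -0.2, 0.5]
finger_gap: 0.0876
grip_force: 0.0
```

```bash
python3 -c "
from h import *
print(pose()[0]['qpos'].round(2))
go(.6,.25,.3,2.97)"
```

```text
[-2.09 -0.34  1.45  1.82  0.39  1.31  0.67]
t 14.5 pos [0.515  0.1448 0.3263] yaw 2.966 gap 0.088
 shift in tool axes now [-1.57  2.94  0.86]  after turn [-1.65  2.95  0.66]  turn [ 0.33  1.   -0.04]
```

Call:
apply_moves([
  [[0,0.9,0],[0,0,0]],
  [[0,0.9,0],[0,0,0]],
  [[0,0.9,0],[0,0,0]],
  [[0,0.9,0],[0,0,0]],
  [[0,0.9,0],[0,0,0]],
])

```text
t: 14.88
position: [0.4827, 0.2905, 0.3552]
ee_rot: [0.261, 2.995, 0.079]
contact_force: [0.6, 0.6, -0.1]
finger_gap: 0.0875
grip_force: 0.0
```

```bash
python3 -c "
from h import *
print(pose()[0]['qpos'].round(2))
go(.6,.25,.3,2.97)"
```

```text
[-2.39 -0.34  1.45  1.76  0.43  1.32  0.39]
t 14.9 pos [0.4827 0.2905 0.3552] yaw 2.964 gap 0.088
 shift in tool axes now [-2.86 -0.59  1.73]  after turn [-3.06 -0.5   1.38]  turn [ 0.8   1.61 -0.02]
```

Joint 1 runs opposite to azimuth, and the elbow has swung sideways (q3 at its limit) when it should be near 0. I'll fit a kinematic model from the samples so I can plan a way out of this posture.

```bash
cat > kin.py <<'E'
import numpy as np, itertools
from scipy.spatial.transform import Rotation as R
from scipy.optimize import least_squares
D=[([-1.449,.4778,.0223,1.5564,-.0115,1.1093,-.0831],[.1536,.6566,.1851],[-.36008,-3.12083,.0028]),
([-1.77,-.34,1.46,2.06,.38,1.14,.92],[.4642,-.0017,.2236],[.272,3.114,.001]),
([-1.74,-.34,1.45,2.19,.41,1.0,.88],[.4333,-.0035,.172],[.273,3.103,.006]),
([-1.75,-.34,1.45,2.22,.41,.98,.86],[.4222,.0011,.1613],[.273,3.111,.005]),
([-1.76,-.34,1.45,1.88,.35,1.3,.98],[.5012,-.0141,.2979],[.273,3.108,.006]),
([-2.09,-.34,1.45,1.82,.39,1.31,.67],[.515,.1448,.3263],[.267,3.048,.03]),
([-2.39,-.34,1.45,1.76,.43,1.32,.39],[.4827,.2905,.3552],[.261,2.995,.079])]
def fk(q,p,s):
    f,f7,d1,d3,d5,d7,a=p
    r=R.from_euler('z',s[0]*q[0]+f); t=np.array([0,0,d1])+r.apply([a,0,0])
    r=r*R.from_euler('y',q[1])*R.from_euler('z',s[1]*q[2]); t=t+r.apply([0,0,d3])
    r=r*R.from_euler('y',q[3])*R.from_euler('z',s[2]*q[4]); t=t+r.apply([0,0,d5])
    r=r*R.from_euler('y',q[5])*R.from_euler('z',s[3]*q[6]+f7); t=t+r.apply([0,0,d7]); return t,r
def res(p,s):
    o=[]
    for q,t,v in D:
        T,r=fk(q,p,s); o+=list((T-t)*5)+list((r.inv()*R.from_rotvec(v)).as_rotvec())
    return np.array(o)
if __name__=="__main__":
    best=None
    for s in itertools.product([1,-1],repeat=4):
        for f in (-.1,2.8):
          for f7 in (-1.6,0,1.6,3.1):
            r=least_squares(res,[f,f7,.35,.4,.4,.25,0],args=(s,))
            if best is None or r.cost<best[0]: best=(r.cost,s,r.x)
    print(best, np.abs(res(best[2],best[1])).max()); np.save("kin.npy",np.r_[best[2],best[1]])
E
python3 kin.py
```

```text
(np.float64(0.008979255837550115), (-1, -1, -1, -1), array([-0.08598284,  1.48541868,  0.31307005,  0.49197572,  0.51954917,
        0.34303294, -0.0168062 ])) 0.05255747481238582
```

```bash
cat > sim.py <<'E'
from kin import *
k=np.load("kin.npy");P,S=k[:7],k[7:]
LO=np.array([-2.96,-.34,-1.41,.24,-1.37,.17,-2.96]);HI=np.array([2.96,2.1,1.46,2.44,4.51,1.92,2.96])
def jac(q):
    t0,r0=fk(q,P,S);J=np.zeros((6,7))
    for i in range(7):
        d=np.array(q,float);d[i]+=1e-5;t,r=fk(d,P,S)
        J[:3,i]=(t-t0)/1e-5;J[3:,i]=(r*r0.inv()).as_rotvec()/1e-5
    return J
def step(q,dt,dr,lam=.03,n=1,freeze=True):   # dt in tool units, dr turn units
    t,r=fk(q,P,S); T=t+r.apply(np.array(dt)*.04); Rr=r*R.from_rotvec(np.array(dr)*.08)
    for _ in range(12):
        t,r=fk(q,P,S); e=np.r_[T-t,(Rr*r.inv()).as_rotvec()]
        J=jac(q); act=np.ones(7,bool)
        for _ in range(3):
            Ja=J*act; dq=Ja.T@np.linalg.solve(Ja@Ja.T+lam**2*np.eye(6),e)
            bad=((q+dq<LO)|(q+dq>HI))&act
            if not bad.any() or not freeze: break
            act&=~bad
        q=np.clip(q+dq,LO,HI)
    return q
E
python3 - <<'E'
from sim import *
from h import pose
q=np.array(D[0][0])
def run(q,rows,n,label):
    for _ in range(n): q=step(q,*rows)
    print(label,q.round(2),fk(q,P,S)[0].round(3)); return q
Z=[0,0,0]
q=run(q,([0,0,-1],Z),4,"up");q=run(q,([-.8,-.6,0],Z),15,"wp");q=run(q,([-.17,-.95,.0],Z),15,"");q=run(q,([-.1,-.2,.9],Z),4,"jar hi")
q=run(q,(Z,[0,0,1]),17,"turn");q=run(q,([0,0,1],Z),4,"jar");q=run(q,([0,0,-1],Z),2,"up");q=run(q,([.8,.03,0],Z),8,"cork")
q=run(q,([0,0,-1],Z),4,"up");q=run(q,([.82,-.52,0],Z),5,"bottle");q=run(q,(Z,[0,0,-1]),17,"turn")
o,m,w=pose();q=o["qpos"];print(q.round(2))
J=np.linalg.pinv(jac(q))
B=np.block([[m,np.zeros((3,3))],[np.zeros((3,3)),m]])*np.r_[[.04]*3,[.08]*3]
print((J@B).round(3)[1:3])
E
```

```text
up [-1.45  0.37  0.02  1.38 -0.01  1.39 -0.09] [0.15  0.657 0.335]
wp [-0.84  0.18  0.44  1.64 -0.08  1.34  0.96] [0.535 0.197 0.335]
 [-0.1   0.38  0.84  1.49 -0.28  1.39  2.1 ] [ 0.504 -0.381  0.336]
jar hi [ 0.01  0.55  0.79  1.59 -0.41  1.18  2.22] [ 0.513 -0.417  0.192]
turn [-0.16  0.66  1.06  1.59 -0.6   1.25  0.99] [ 0.513 -0.417  0.192]
jar [-0.07  0.83  0.92  1.68 -0.75  1.02  1.08] [ 0.513 -0.417  0.032]
up [-0.12  0.74  0.99  1.65 -0.67  1.13  1.03] [ 0.513 -0.417  0.112]
cork [-0.69  0.57  1.09  1.92 -0.59  1.02  0.64] [ 0.527 -0.161  0.112]
up [-0.88  0.38  1.29  1.78 -0.38  1.27  0.49] [ 0.527 -0.161  0.272]
bottle [-1.3  -0.23  1.04  2.04  0.21  1.22 -0.37] [0.427 0.005 0.272]
turn [-1.47 -0.33  1.14  2.05  0.31  1.25  0.89] [0.427 0.005 0.272]
[-2.39 -0.34  1.45  1.76  0.43  1.32  0.39]
[[ 0.029  0.016 -0.011  0.033 -0.043  0.021]
 [-0.138  0.147  0.078  0.112  0.083  0.011]]
```

```bash
cat > srch.py <<'E'
from sim import *
import sim, sys
from multiprocessing import Pool
def pose_t(x,y,z,yaw,tilt=0): return np.array([x,y,z]),R.from_euler('z',yaw)*R.from_euler('x',np.pi)*R.from_euler('y',tilt)
def drive(q,tgt):
    T,Rr=tgt; t,r=fk(q,P,S); n=int(max(np.linalg.norm(T-t)/.036,(r.inv()*Rr).magnitude()/.08))+1
    dr=(r.inv()*Rr).as_rotvec()/n
    for i in range(1,n+1):
        Ti=t+(T-t)*i/n; Ri=r*R.from_rotvec(dr*i)
        for _ in range(3):
            tt,rr=fk(q,P,S); e=np.r_[Ti-tt,(Ri*rr.inv()).as_rotvec()]; J=jac(q); act=np.ones(7,bool)
            for _ in range(3):
                Ja=J*act; dq=Ja.T@np.linalg.solve(Ja@Ja.T+4e-4*np.eye(6),e)
                bad=((q+dq<LO)|(q+dq>HI))&act
                if not bad.any(): break
                act&=~bad
            q=np.clip(q+dq,LO,HI)
    return q,n
def trial(a):
    q0,seed=a; g=np.random.default_rng(seed); n=g.integers(1,3); W=[]
    for _ in range(n):
        az,rr,z=g.uniform(-.3,1.4),g.uniform(.5,.85),g.uniform(.32,.5); W.append((rr*np.cos(az),rr*np.sin(az),z,g.uniform(0.2,3.2)))
    yaw=g.choice([2.97,2.97-np.pi]); W+= [(.47,-.002,.22,yaw)]
    q=q0;N=0
    for w in W: q,k=drive(q,pose_t(*w)); N+=k
    qa=q; F=pose_t(.43,.005,.147,yaw); q,_=drive(q,F); t,r=fk(q,P,S)
    err=np.linalg.norm(t-F[0])+.1*(r.inv()*F[1]).magnitude()
    return err,abs(q[2]),N,np.round(W,2).tolist(),qa.round(2),q.round(2)
if __name__=="__main__":
    from bench import manip
    q0=manip.get_obs()["qpos"]
    print(fk(q0,P,S)[0])
    with Pool() as p: out=p.map(trial,[(q0,i) for i in range(int(sys.argv[1]))])
    out.sort(key=lambda o:max(o[0],.003)*20+o[1]+o[2]/150)
    for o in out[:6]: print(*o)
E
nproc; time OMP_NUM_THREADS=1 timeout 500 python3 srch.py 120
```

```text
4
[0.48530746 0.28267461 0.36689193]
1.41263080243574e-08 0.2011902091417635 77 [[0.55, -0.17, 0.39, 0.21], [0.85, 0.02, 0.46, 0.56], [0.47, -0.0, 0.22, 2.97]] [-0.29  0.05  0.21  2.   -0.01  1.09  1.32] [-0.3   0.07  0.2   2.15 -0.02  0.92  1.31]
1.6220900937539214e-06 1.1229583055165808 53 [[0.15, 0.55, 0.35, 1.25], [0.73, 0.07, 0.34, 2.89], [0.47, -0.0, 0.22, 2.97]] [-1.21  0.08  1.14  2.02 -0.08  1.09  1.36] [-1.21  0.11  1.12  2.17 -0.12  0.93  1.38]
4.616819322090431e-06 1.258524810830488 43 [[0.21, 0.65, 0.47, 1.32], [0.5, 0.39, 0.38, 1.94], [0.47, -0.0, 0.22, 2.97]] [-1.35  0.1   1.28  2.02 -0.11  1.09  1.39] [-1.34  0.14  1.26  2.18 -0.16  0.93  1.42]
2.990216309818581e-06 1.20212575057927 55 [[0.49, -0.14, 0.43, 1.96], [0.72, 0.06, 0.46, 2.44], [0.47, -0.0, 0.22, -0.17]] [-1.29  0.09  1.22  2.02 -0.1   1.09 -1.77] [-1.29  0.12  1.2   2.17 -0.14  0.93 -1.74]
7.056198167321303e-06 1.3224633190519326 40 [[0.1, 0.52, 0.41, 1.39], [0.47, -0.0, 0.22, -0.17]] [-1.41  0.12  1.36  2.03 -0.13  1.09 -1.73] [-1.39  0.16  1.32  2.18 -0.19  0.93 -1.7 ]
7.159135427528673e-06 1.3252364111727561 43 [[0.81, -0.23, 0.45, 1.83], [0.47, -0.0, 0.22, -0.17]] [-1.41  0.12  1.36  2.03 -0.13  1.09 -1.73] [-1.39  0.16  1.33  2.18 -0.19  0.93 -1.7 ]
real	0m14.246s
user	0m47.985s
sys	0m0.176s
```

```bash
cat > v.py <<'E'
from srch import *
from bench import manip
q0=manip.get_obs()["qpos"]
c=(.483,.29,.36); B=[(.47,0,.22,2.97),(.43,.005,.147,2.97)]
V={"a":[(*c,.21),(.55,-.17,.39,.21),(.85,.02,.46,.21),(.85,.02,.46,.56),(.47,0,.3,.56),(.47,0,.3,2.97)],
"b":[(*c,.21),(.55,-.17,.39,.21),(.85,.02,.46,.21),(.85,.02,.46,2.97)],
"c":[(.55,-.17,.39,2.96),(.55,-.17,.39,.21),(.85,.02,.46,.21),(.85,.02,.46,2.97)],
"d":[(*c,.21),(.85,.02,.46,.21),(.85,.02,.46,2.97)],
"e":[(.85,.02,.46,2.97)],"f":[(.85,.02,.46,2.97),(.85,.02,.46,.2),(.85,.02,.46,2.97)],
"g":[(.55,-.17,.39,2.96),(.55,-.17,.39,.21),(.85,.02,.46,.21),(.85,.02,.46,2.97),(.85,.02,.46,.21)]}
for n,W in V.items():
    q=q0;N=0
    for w in W+B:
        q,k=drive(q,pose_t(*w));N+=k; print(n,w,k,q.round(2),fk(q,P,S)[0].round(3))
    print(n,N)
E
python3 v.py
```

```text
a (0.483, 0.29, 0.36, 0.21) 35 [-2.38 -0.34  1.45  1.74  0.34  1.43 -2.34] [0.447 0.269 0.37 ]
a (0.55, -0.17, 0.39, 0.21) 13 [-1.55 -0.33  1.45  1.69  0.34  1.49 -1.49] [ 0.503 -0.156  0.399]
a (0.85, 0.02, 0.46, 0.21) 11 [-1.82 -0.33  1.45  1.57  0.34  1.52 -1.72] [ 0.561 -0.027  0.459]
a (0.85, 0.02, 0.46, 0.56) 9 [-1.88 -0.33  1.45  1.55  0.36  1.54 -1.43] [ 0.563 -0.001  0.468]
a (0.47, 0, 0.3, 0.56) 6 [-1.66 -0.34  1.32  1.93  0.34  1.31 -1.46] [ 0.47 -0.    0.3 ]
a (0.47, 0, 0.3, 2.97) 31 [-1.67 -0.34  1.32  1.93  0.34  1.31  0.95] [0.47 0.   0.3 ]
a (0.47, 0, 0.22, 2.97) 3 [-1.75 -0.32  1.45  2.05  0.35  1.15  0.94] [0.46  0.    0.226]
a (0.43, 0.005, 0.147, 2.97) 3 [-1.73 -0.32  1.45  2.21  0.39  1.    0.9 ] [0.416 0.005 0.158]
a 111
b (0.483, 0.29, 0.36, 0.21) 35 [-2.38 -0.34  1.45  1.74  0.34  1.43 -2.34] [0.447 0.269 0.37 ]
b (0.55, -0.17, 0.39, 0.21) 13 [-1.55 -0.33  1.45  1.69  0.34  1.49 -1.49] [ 0.503 -0.156  0.399]
b (0.85, 0.02, 0.46, 0.21) 11 [-1.82 -0.33  1.45  1.57  0.34  1.52 -1.72] [ 0.561 -0.027  0.459]
b (0.85, 0.02, 0.46, 2.97) 35 [-1.87 -0.33  1.45  1.55  0
[... 2024 characters left out ...]
[0.415 0.005 0.159]
f 94
g (0.55, -0.17, 0.39, 2.96) 13 [-1.53 -0.33  1.44  1.69  0.33  1.48  1.26] [ 0.502 -0.155  0.399]
g (0.55, -0.17, 0.39, 0.21) 35 [-1.56 -0.34  1.46  1.68  0.34  1.49 -1.5 ] [ 0.506 -0.156  0.399]
g (0.85, 0.02, 0.46, 0.21) 11 [-1.84 -0.34  1.46  1.56  0.35  1.52 -1.73] [ 0.564 -0.028  0.459]
g (0.85, 0.02, 0.46, 2.97) 35 [-1.89 -0.34  1.46  1.55  0.36  1.54  0.99] [ 0.565 -0.006  0.467]
g (0.85, 0.02, 0.46, 0.21) 35 [-1.94 -0.34  1.46  1.53  0.37  1.56 -1.82] [0.566 0.015 0.475]
g (0.47, 0, 0.22, 2.97) 35 [-1.77 -0.34  1.46  2.05  0.37  1.15  0.93] [0.461 0.    0.225]
g (0.43, 0.005, 0.147, 2.97) 3 [-1.75 -0.34  1.46  2.21  0.4   1.01  0.88] [0.417 0.005 0.157]
g 167
```

```bash
cat > beam.py <<'E'
from srch import *
from bench import manip
A=[]
for i in range(6):
    for s in(1,-1):
        v=np.zeros(6);v[i]=s*(.9 if i<3 else 1);A.append(v)
def rel(q,v):
    for _ in range(5):
        t,r=fk(q,P,S); Ti=t+r.apply(v[:3]*.04); Ri=r*R.from_rotvec(v[3:]*.08)
        for _ in range(3):
            tt,rr=fk(q,P,S); e=np.r_[Ti-tt,(Ri*rr.inv()).as_rotvec()]; J=jac(q); act=np.ones(7,bool)
            for _ in range(3):
                Ja=J*act; dq=Ja.T@np.linalg.solve(Ja@Ja.T+4e-4*np.eye(6),e)
                bad=((q+dq<LO)|(q+dq>HI))&act
                if not bad.any(): break
                act&=~bad
            q=np.clip(q+dq,LO,HI)
    return q
def ex(a):
    q,h,i=a; q=rel(q,A[i]); t,r=fk(q,P,S); z=r.apply([0,0,1])[2]
    if t[2]<.28 or t[2]>.65 or z>-.8 or np.hypot(*t[:2])<.4 or t[1]>.75 or t[1]<-.45: return None
    return (abs(q[2])+max(0,.1-q[1])*3, q, h+[i])
if __name__=="__main__":
    B=[(9,manip.get_obs()["qpos"],[])]
    with Pool() as p:
        for d in range(10):
            c=[x for x in p.map(ex,[(b[1],b[2],i) for b in B for i in range(12)],chunksize=4) if x]
            c.sort(key=lambda x:x[0]); B=[];seen=set()
            for x in c:
                k=tuple((x[1]/.08).round())
                if k not in seen: seen.add(k);B.append(x)
                if len(B)==40: break
            b=B[0]; print(d,round(b[0],2),[("xyzXYZ"[i//2]+"+-"[i%2]) for i in b[2]],b[1].round(2),fk(b[1],P,S)[0].round(2),flush=True)
E
OMP_NUM_THREADS=1 timeout 500 python3 beam.py
```

```text
0 2.08 ['Y-'] [-2.03 -0.27  0.98  1.97  0.76  1.13  0.08] [0.49 0.28 0.37]
1 1.04 ['x+', 'X+'] [-2.07  0.12  1.04  1.78  0.16  1.56  0.33] [0.31 0.31 0.34]
2 0.02 ['y-', 'Y+', 'z-'] [-0.2   0.16  0.02  1.31 -0.13  1.89  1.2 ] [0.5  0.09 0.52]
3 0.0 ['y-', 'Y+', 'z-', 'z+'] [-0.23  0.11  0.    1.71 -0.13  1.55  1.2 ] [0.45 0.11 0.34]
4 0.0 ['X-', 'x+', 'Y+', 'x-', 'y+'] [-0.6   0.39 -0.    1.38 -0.52  1.36  1.02] [0.52 0.49 0.37]
5 0.0 ['y-', 'Y+', 'z-', 'y-', 'y+', 'z+'] [-0.22  0.11 -0.    1.71 -0.13  1.55  1.2 ] [0.45 0.11 0.34]
6 0.0 ['Y-', 'y-', 'Y+', 'Y+', 'X+', 'Z-', 'x-'] [-0.42  0.63 -0.    1.17  0.19  1.74  1.43] [0.63 0.15 0.28]
7 0.0 ['y-', 'Y-', 'Y+', 'X+', 'x-', 'Y-', 'Z-', 'Y+'] [-0.47  0.38  0.    1.38  0.51  1.54  1.21] [0.65 0.08 0.37]
8 0.0 ['y-', 'Y-', 'Y+', 'y+', 'x-', 'x-', 'y+', 'x-', 'x+'] [-0.54  0.54 -0.    1.13  0.04  1.28  0.85] [0.74 0.35 0.34]
9 0.0 ['x+', 'X-', 'y+', 'x-', 'X+', 'x-', 'y+', 'y+', 'x+', 'z-'] [-1.14  0.69  0.    0.48  0.13  1.82  0.3 ] [0.44 0.7  0.55]
```

The simulated IK reproduces the stuck state and finds a short way out: y−, tilt Y+, then z−.

Call:
apply_moves([
  [[0,-0.9,0],[0,0,0]],
  [[0,-0.9,0],[0,0,0]],
  [[0,-0.9,0],[0,0,0]],
  [[0,-0.9,0],[0,0,0]],
  [[0,-0.9,0],[0,0,0]],
])

```text
t: 15.3
position: [0.4589, 0.1431, 0.3457]
ee_rot: [0.259, 2.997, 0.081]
contact_force: [0.4, -1.3, 0.0]
finger_gap: 0.0875
grip_force: 0.0
```

Call:
apply_moves([
  [[0,0,0],[0,1,0]],
  [[0,0,0],[0,1,0]],
  [[0,0,0],[0,1,0]],
  [[0,0,0],[0,1,0]],
  [[0,0,0],[0,1,0]],
])

```text
t: 15.72
position: [0.4219, 0.1398, 0.3582]
ee_rot: [-0.227, -2.906, -0.142]
contact_force: [-0.6, -0.7, 0.5]
finger_gap: 0.0879
grip_force: 0.0
```

```bash
python3 -c "
from h import *
print(pose()[0]['qpos'].round(2))
go(.6,.25,.3,2.97)"
```

```text
[-2.02 -0.34  1.45  1.77  0.12  1.54  0.82]
t 15.7 pos [0.4219 0.1398 0.3582] yaw 2.995 gap 0.088
 shift in tool axes now [-4.23  3.32  0.77]  after turn [-3.92  3.48  1.45]  turn [ 0.97 -2.89  0.2 ]
```

Call:
apply_moves([
  [[0,0,-0.9],[0,0,0]],
  [[0,0,-0.9],[0,0,0]],
  [[0,0,-0.9],[0,0,0]],
  [[0,0,-0.9],[0,0,0]],
  [[0,0,-0.9],[0,0,0]],
])

```text
t: 16.13
position: [0.4495, 0.114, 0.533]
ee_rot: [-0.241, -2.917, -0.145]
contact_force: [1.2, 0.0, 0.5]
finger_gap: 0.0878
grip_force: 0.0
```

```bash
python3 -c "
from h import *
print(pose()[0]['qpos'].round(2))
go(.5,.0,.3,2.97)"; OMP_NUM_THREADS=1 timeout 300 python3 beam.py | head -5
```

```text
[-2.07 -0.34  1.45  1.37  0.13  1.91  0.8 ]
t 16.1 pos [0.4495 0.114  0.533 ] yaw 2.986 gap 0.088
 shift in tool axes now [-2.91 -3.05  5.09]  after turn [-1.73 -2.59  5.83]  turn [ 1.   -2.74  0.09]
0 1.44 ['X+'] [-1.71  0.2   1.44  1.46  0.02  1.92  1.2 ] [0.43 0.1  0.51]
1 0.09 ['X+', 'Y+'] [-0.34  0.3   0.09  1.54 -0.    1.92  1.15] [0.43 0.07 0.37]
2 0.0 ['X+', 'Y+', 'y+'] [-0.51  0.46 -0.    1.39 -0.13  1.89  0.88] [0.45 0.25 0.33]
3 0.0 ['z-', 'X+', 'Y+', 'Z+'] [-0.24  0.29  0.    1.48 -0.01  1.91  0.74] [0.45 0.07 0.39]
4 0.0 ['Y-', 'Y+', 'x-', 'y+', 'Z-'] [-0.37  0.53  0.    0.82 -0.19  1.92  1.38] [0.65 0.26 0.52]Traceback (most recent call last):
  File "beam.py", line 33, in <module>
    b=B[0]; print(d,round(b[0],2),[("xyzXYZ"[i//2]+"+-"[i%2]) for i in b[2]],b[1].round(2),fk(b[1],P,S)[0].round(2),flush=True)
            ~~~~~^^^^^^^^^^^^^^^^^^^^^^^^^^^^^^^^^^^^^^^^^^^^^^^^^^^^^^^^^^^^^^^^^^^^^^^^^^^^^^^^^^^^^^^^^^^^^^^^^^^^^^^^^^^^^^
BrokenPipeError: [Errno 32] Broken pipe
Exception ignored on flushing sys.stdout:
BrokenPipeError: [Errno 32] Broken pipe
```

Call:
apply_moves([
  [[0,0,0],[1,0,0]],
  [[0,0,0],[1,0,0]],
  [[0,0,0],[1,0,0]],
  [[0,0,0],[1,0,0]],
  [[0,0,0],[1,0,0]],
])

```text
t: 16.55
position: [0.407, 0.1046, 0.4822]
ee_rot: [-0.184, -2.949, 0.376]
contact_force: [-0.9, 0.9, 1.0]
finger_gap: 0.0879
grip_force: 0.0
```

```bash
python3 -c "
from h import *
print(pose()[0]['qpos'].round(2))
go(.5,.0,.3,2.97)"; OMP_NUM_THREADS=1 timeout 300 python3 beam.py 2>/dev/null| head -5
```

```text
[-2.13 -0.2   1.45  1.54  0.28  1.91  0.8 ]
t 16.6 pos [0.407  0.1046 0.4822] yaw 2.998 gap 0.088
 shift in tool axes now [-3.31 -1.1   4.56]  after turn [-2.74 -2.18  4.56]  turn [-3.32 -1.77  0.58]
0 0.24 ['Y+'] [-0.53  0.24  0.24  1.59 -0.01  1.9   1.12] [0.4  0.09 0.37]
1 0.09 ['Z+', 'Y+'] [-0.34  0.14  0.09  1.58 -0.1   1.91  0.73] [0.39 0.1  0.42]
2 0.01 ['Z+', 'Y+', 'y+'] [-0.46  0.41  0.01  1.34 -0.19  1.86  0.52] [0.48 0.25 0.37]
3 0.0 ['Y+', 'z-', 'y+', 'y+'] [-0.74  0.73  0.    0.98 -0.19  1.91  0.65] [0.5  0.45 0.31]
4 0.0 ['Y+', 'Y-', 'y+', 'y+', 'Y-'] [-1.06  0.33  0.    1.57  0.36  1.34  0.34] [0.44 0.44 0.29]
```

Call:
apply_moves([
  [[0,0,0],[0,1,0]],
  [[0,0,0],[0,1,0]],
  [[0,0,0],[0,1,0]],
  [[0,0,0],[0,1,0]],
  [[0,0,0],[0,1,0]],
])

```text
t: 16.97
position: [0.3327, 0.087, 0.4203]
ee_rot: [-0.236, -2.676, 0.213]
contact_force: [-0.3, -1.6, 0.5]
finger_gap: 0.0878
grip_force: 0.0
```

```bash
python3 -c "
from h import *
print(pose()[0]['qpos'].round(2))
go(.5,.0,.3,2.97)"; OMP_NUM_THREADS=1 timeout 300 python3 beam.py 2>/dev/null| head -4
```

```text
[-2.06 -0.3   1.45  1.7   0.11  1.92  0.73]
t 17.0 pos [0.3327 0.087  0.4203] yaw 2.920 gap 0.088
 shift in tool axes now [-5.4  -1.    1.07]  after turn [-4.49 -1.43  3.01]  turn [-2.42 -5.4  -0.06]
```

```bash
cat > fit.py <<'E'
from sim import *
H=[([-2.39,-.34,1.45,1.76,.43,1.32,.39],[(1,-.9),(4,1.)],[-2.02,-.34,1.45,1.77,.12,1.54,.82]),
([-2.02,-.34,1.45,1.77,.12,1.54,.82],[(2,-.9)],[-2.07,-.34,1.45,1.37,.13,1.91,.80]),
([-2.07,-.34,1.45,1.37,.13,1.91,.80],[(3,1.)],[-2.13,-.2,1.45,1.54,.28,1.91,.80]),
([-2.13,-.2,1.45,1.54,.28,1.91,.80],[(4,1.)],[-2.06,-.3,1.45,1.7,.11,1.92,.73])]
lo=LO+.005;hi=HI-.005
def onestep(q,v,lam,n,act_set,acc=None,g=1.):
    t,r=fk(q,P,S)
    if acc is not None: t,r=acc
    T=t+r.apply(v[:3]*.04);Rr=r*R.from_rotvec(v[3:]*.08)
    for _ in range(n):
        t,r=fk(q,P,S);e=np.r_[T-t,(Rr*r.inv()).as_rotvec()]*g;J=jac(q);act=np.ones(7,bool)
        for _ in range(4):
            Ja=J*act;dq=Ja.T@np.linalg.solve(Ja@Ja.T+lam**2*np.eye(6),e)
            bad=((q+dq<lo)|(q+dq>hi))&act
            if not act_set or not bad.any():break
            act&=~bad
        q=np.clip(q+dq,lo,hi)
    return q,(T,Rr)
if __name__=="__main__":
  for a in(False,True):
   for acc in(False,True):
    for n,lam in((1,.05),(3,.05),(10,.02),(10,.05),(10,.1),(10,.2),(40,.05)):
     o=[]
     for q0,ms,q1 in H:
        q=np.array(q0);c=None
        for i,u in ms:
            v=np.zeros(6);v[i]=u
            for _ in range(5):
                q,cc=onestep(q,v,lam,n,a,c)
                if acc:c=cc
        o.append(np.abs(q-q1).max())
     print(a,acc,n,lam,np.round(o,2),round(sum(o),2))
E
python3 fit.py
```

```text
False False 1 0.05 [0.16 0.04 0.35 0.68] 1.22
False False 3 0.05 [0.21 0.09 0.41 0.61] 1.32
False False 10 0.02 [0.64 0.1  0.46 0.61] 1.82
False False 10 0.05 [0.64 0.1  0.45 0.59] 1.77
False False 10 0.1 [0.1  0.08 0.39 0.52] 1.1
False False 10 0.2 [0.07 0.05 0.26 0.33] 0.72
False False 40 0.05 [0.64 0.1  0.45 0.59] 1.77
False True 1 0.05 [0.12 0.07 0.38 0.49] 1.06
False True 3 0.05 [0.1  0.09 0.38 0.48] 1.04
False True 10 0.02 [0.65 0.09 0.39 0.47] 1.6
False True 10 0.05 [0.1  0.09 0.38 0.46] 1.04
False True 10 0.1 [0.08 0.08 0.35 0.43] 0.94
False True 10 0.2 [0.04 0.06 0.26 0.32] 0.68
False True 40 0.05 [0.64 0.09 0.38 0.46] 1.57
True False 1 0.05 [0.28 0.05 0.11 0.54] 0.98
True False 3 0.05 [0.61 0.04 0.35 1.03] 2.03
True False 10 0.02 [0.64 0.04 0.5  1.64] 2.83
True False 10 0.05 [0.64 0.04 0.4  1.46] 2.55
True False 10 0.1 [0.59 0.04 0.37 1.03] 2.03
True False 10 0.2 [0.08 0.04 0.19 0.48] 0.8
True False 40 0.05 [0.64 0.04 0.52 1.64] 2.84
True True 1 0.05 [0.62 0.05 0.56 1.17] 2.4
True True 3 0.05 [0.63 0.04 0.69 1.47] 2.84
True True 10 0.02 [0.64 0.04 0.83 1.73] 3.25
True True 10 0.05 [0.64 0.04 0.67 1.67] 3.03
True True 10 0.1 [0.64 0.04 0.69 1.43] 2.8
True True 10 0.2 [0.15 0.04 0.61 1.06] 1.86
True True 40 0.05 [0.64 0.04 0.67 1.69] 3.05
```

```bash
cat > fit2.py <<'E'
from fit import *
from scipy.optimize import lsq_linear
VM=.7*np.array([2.39,2.39,3.14,3.14,3.14,3.14,3.14])/12
def ls(q,v,lam,n,acc,wr,cap=True):
    t,r=fk(q,P,S)
    if acc is not None:t,r=acc
    T=t+r.apply(v[:3]*.04);Rr=r*R.from_rotvec(v[3:]*.08);W=np.r_[1,1,1,wr,wr,wr];q0=q
    for _ in range(n):
        t,r=fk(q,P,S);e=np.r_[T-t,(Rr*r.inv()).as_rotvec()]*W;J=jac(q)*W[:,None]
        l=np.maximum(lo,q0-VM if cap else lo);u=np.minimum(hi,q0+VM if cap else hi)
        l=np.minimum(l,q-1e-9)-q;u=np.maximum(u,q+1e-9)-q
        q=q+lsq_linear(np.r_[J,lam*np.eye(7)],np.r_[e,np.zeros(7)],(l,u)).x
    return q,(T,Rr)
def score(f):
    o=[]
    for q0,ms,q1 in H:
        q=np.array(q0);c=None
        for i,u in ms:
            v=np.zeros(6);v[i]=u
            for _ in range(5): q,c=f(q,v,c)
        o.append(np.abs(q-q1).max())
    return np.round(o,2)
if __name__=="__main__":
    for a in(0,1):
      for n in(1,4):
        for lam in(.02,.1,.2,.4):
          for wr in(1,.3):
            print("ls",a,n,lam,wr,score(lambda q,v,c:ls(q,v,lam,n,c if a else None,wr)))
    for n in(5,10,30):
        for lam in(.2,.3,.5):
          for a in(0,1):
            for s in (False,True): print("dls",a,n,lam,s,score(lambda q,v,c:onestep(q,v,lam,n,s,c if a else None)))
E
python3 fit2.py
```

```text
ls 0 1 0.02 1 [0.03 0.04 0.13 0.58]
ls 0 1 0.02 0.3 [0.05 0.04 0.1  0.2 ]
ls 0 1 0.1 1 [0.02 0.07 0.06 0.16]
ls 0 1 0.1 0.3 [0.11 0.09 0.1  0.1 ]
ls 0 1 0.2 1 [0.1  0.13 0.03 0.07]
ls 0 1 0.2 0.3 [0.25 0.16 0.11 0.1 ]
ls 0 1 0.4 1 [0.26 0.24 0.02 0.05]
ls 0 1 0.4 0.3 [0.38 0.27 0.12 0.12]
ls 0 4 0.02 1 [0.04 0.04 0.33 0.63]
ls 0 4 0.02 0.3 [0.04 0.05 0.13 0.37]
ls 0 4 0.1 1 [0.04 0.04 0.22 0.58]
ls 0 4 0.1 0.3 [0.04 0.05 0.1  0.1 ]
ls 0 4 0.2 1 [0.04 0.04 0.09 0.15]
ls 0 4 0.2 0.3 [0.07 0.06 0.1  0.1 ]
ls 0 4 0.4 1 [0.06 0.09 0.04 0.08]
ls 0 4 0.4 0.3 [0.22 0.12 0.1  0.1 ]
ls 1 1 0.02 1 [0.08 0.04 0.31 0.58]
ls 1 1 0.02 0.3 [0.06 0.05 0.18 0.22]
ls 1 1 0.1 1 [0.07 0.05 0.2  0.47]
ls 1 1 0.1 0.3 [0.08 0.06 0.1  0.1 ]
ls 1 1 0.2 1 [0.09 0.07 0.08 0.12]
ls 1 1 0.2 0.3 [0.1  0.09 0.1  0.1 ]
ls 1 1 0.4 1 [0.05 0.14 0.04 0.08]
ls 1 1 0.4 0.3 [0.14 0.17 0.11 0.1 ]
ls 1 4 0.02 1 [0.06 0.04 0.48 0.63]
ls 1 4 0.02 0.3 [0.06 0.05 0.34 0.42]
ls 1 4 0.1 1 [0.06 0.04 0.43 0.58]
ls 1 4 0.1 0.3 [0.06 0.05 0.25 0.1 ]
ls 1 4 0.2 1 [0.06 0.04 0.3  0.47]
ls 1 4 0.2 0.3 [0.06 0.05 0.14 0.1 ]
ls 1 4 0.4 1
[... 805 characters left out ...]
4 0.13 0.23]
dls 1 10 0.3 True [0.1  0.04 0.4  0.72]
dls 0 10 0.5 False [0.06 0.06 0.05 0.07]
dls 0 10 0.5 True [0.04 0.06 0.06 0.09]
dls 1 10 0.5 False [0.05 0.04 0.07 0.13]
dls 1 10 0.5 True [0.08 0.05 0.19 0.16]
dls 0 30 0.2 False [0.24 0.06 0.28 0.35]
dls 0 30 0.2 True [0.52 0.04 0.35 0.96]
dls 1 30 0.2 False [0.15 0.06 0.26 0.32]
dls 1 30 0.2 True [0.63 0.04 0.68 1.36]
dls 0 30 0.3 False [0.06 0.04 0.19 0.22]
dls 0 30 0.3 True [0.13 0.04 0.24 0.65]
dls 1 30 0.3 False [0.06 0.04 0.14 0.23]
dls 1 30 0.3 True [0.21 0.04 0.64 1.15]
dls 0 30 0.5 False [0.04 0.04 0.05 0.1 ]
dls 0 30 0.5 True [0.04 0.04 0.12 0.2 ]
dls 1 30 0.5 False [0.06 0.04 0.14 0.13]
dls 1 30 0.5 True [0.1  0.04 0.44 0.79]
```

```bash
cat > beam2.py <<'E'
from fit import *
from beam import A
from multiprocessing import Pool
from bench import manip
import sys
def rel(q,v,s):
    for _ in range(5): q,_c=onestep(q,v,.5,10,s)
    return q
def ex(a):
    q,q2,h,i=a; q=rel(q,A[i],False); q2=rel(q2,A[i],True); t,r=fk(q,P,S); z=r.apply([0,0,1])[2]
    if t[2]<.3 or t[2]>.75 or z>-.72 or np.hypot(*t[:2])<.3 or t[1]>.75 or t[1]<-.4: return None
    c=lambda q:abs(q[2])+max(0,.1-q[1])*2
    return (max(c(q),c(q2)), q,q2, h+[i])
if __name__=="__main__":
    q0=manip.get_obs()["qpos"];B=[(9,q0,q0,[])]
    with Pool() as p:
        for d in range(int(sys.argv[1])):
            c=[x for x in p.map(ex,[(*b[1:],i) for b in B for i in range(12)],chunksize=4) if x]
            c.sort(key=lambda x:x[0]); B=[];seen=set()
            for x in c:
                k=tuple((x[1]/.12).round())
                if k not in seen: seen.add(k);B.append(x)
                if len(B)==36: break
            b=B[0]; print(d,round(b[0],2),[("xyzXYZ"[i//2]+"+-"[i%2]) for i in b[3]],b[1].round(2),b[2].round(2),fk(b[1],P,S)[0].round(2),flush=True)
E
OMP_NUM_THREADS=1 timeout 560 python3 beam2.py 12
```

```text
0 1.89 ['x+'] [-1.88 -0.32  1.05  1.73 -0.01  1.92  0.49] [-1.89 -0.31  1.07  1.77 -0.02  1.92  0.5 ] [0.27 0.18 0.47]
1 1.36 ['x+', 'y+'] [-2.    0.01  1.18  1.65 -0.27  1.83  0.54] [-2.01  0.02  1.18  1.69 -0.28  1.82  0.55] [0.25 0.33 0.45]
2 0.94 ['Y-', 'x+', 'y+'] [-1.83  0.05  0.82  1.69  0.01  1.64  0.42] [-1.81  0.04  0.82  1.66 -0.01  1.64  0.44] [0.28 0.35 0.39]
3 0.77 ['Y-', 'x+', 'X+', 'y+'] [-1.75  0.35  0.77  1.67  0.03  1.75  0.5 ] [-1.72  0.34  0.77  1.65  0.02  1.76  0.52] [0.27 0.32 0.32]
4 0.64 ['Y-', 'x+', 'y+', 'x+', 'y+'] [-1.91  0.33  0.64  1.46 -0.21  1.63  0.16] [-1.89  0.31  0.64  1.44 -0.21  1.64  0.17] [0.13 0.54 0.36]
5 0.3 ['Y-', 'x+', 'y+', 'x+', 'x+', 'x+'] [-2.3   0.1   0.28  1.55 -0.19  1.65 -0.59] [-2.26  0.07  0.25  1.53 -0.18  1.65 -0.59] [-0.24  0.44  0.43]
6 0.19 ['Y-', 'x+', 'y+', 'x+', 'x+', 'x+', 'x+'] [-2.41  0.31  0.19  1.29 -0.25  1.66 -0.81] [-2.39  0.28  0.15  1.27 -0.22  1.66 -0.82] [-0.41  0.46  0.44]
7 0.13 ['Y-', 'x+', 'y+', 'x+', 'Y-', 'x+', 'Z-', 'x+'] [-2.42  0.13  0.13  1.78  0.08  1.62 -0.42] [-2.38  0.09  0.11  1.77  0.1   1.62 -0.42] [-0.22  0.35  0.31]
8 0.03 ['Y-', 'x+', 'y+', 'x+', 'x+', 'Y-', 'Z-', 'x+', 'x+'] [-2.59  0.28  0.03  1.54 -0.02  1.71 -0.69] [-2.55  0.25 -0.01  1.54  0.01  1.72 -0.69] [-0.39  0.3   0.34]
9 0.02 ['Y-', 'x+', 'y+', 'x+', 'x+', 'x+', 'Y-', 'x+', 'Z-', 'Z-'] [-2.43  0.48  0.02  1.22  0.04  1.83 -0.14] [-2.4   0.45 -0.01  1.21  0.07  1.83 -0.14] [-0.4   0.44  0.36]
10 0.01 ['Y-', 'x+', 'y+', 'x+', 'x+', 'Y-', 'x+', 'Z-', 'x+', 'Z-', 'Y+'] [-2.3   0.37  0.01  1.5  -0.31  1.68 -0.06] [-2.27  0.34 -0.01  1.49 -0.29  1.68 -0.06] [-0.39  0.37  0.32]
11 0.01 ['Y-', 'x+', 'y+', 'x+', 'x+', 'x+', 'Y-', 'Z-', 'x+', 'Z-', 'X+', 'y-'] [-2.5   0.23  0.01  1.57 -0.04  1.92 -0.24] [-2.48  0.17 -0.01  1.73 -0.02  1.91 -0.24] [-0.32  0.27  0.38]
```

Call:
apply_moves([
  [[0,0,0],[0,-1,0]],
  [[0,0,0],[0,-1,0]],
  [[0,0,0],[0,-1,0]],
  [[0,0,0],[0,-1,0]],
  [[0,0,0],[0,-1,0]],
])

```text
t: 17.38
position: [0.3334, 0.0874, 0.421]
ee_rot: [-0.209, -3.066, 0.28]
contact_force: [0.8, 0.7, -0.3]
finger_gap: 0.0881
grip_force: 0.0
```

Call:
apply_moves([
  [[0.9,0,0],[0,0,0]],
  [[0.9,0,0],[0,0,0]],
  [[0.9,0,0],[0,0,0]],
  [[0.9,0,0],[0,0,0]],
  [[0.9,0,0],[0,0,0]],
])

```text
t: 17.8
position: [0.2291, 0.0994, 0.43]
ee_rot: [-0.207, -3.068, 0.268]
contact_force: [-0.2, -1.1, 0.8]
finger_gap: 0.0875
grip_force: 0.0
```

Call:
apply_moves([
  [[0,0.9,0],[0,0,0]],
  [[0,0.9,0],[0,0,0]],
  [[0,0.9,0],[0,0,0]],
  [[0,0.9,0],[0,0,0]],
  [[0,0.9,0],[0,0,0]],
])

```text
t: 18.22
position: [0.2539, 0.2763, 0.398]
ee_rot: [-0.211, -3.067, 0.267]
contact_force: [-0.8, 0.4, 1.2]
finger_gap: 0.088
grip_force: 0.0
```

```bash
python3 -c "
from h import *
print(pose()[0]['qpos'].round(2))
go(.5,.0,.3,2.97)"; OMP_NUM_THREADS=1 timeout 560 python3 beam2.py 4
```

```text
[-0.88 -0.05 -0.14  1.76  0.02  1.61  0.42]
t 18.2 pos [0.2539 0.2763 0.398 ] yaw 3.000 gap 0.088
 shift in tool axes now [-7.16 -5.5   3.16]  after turn [-7.24 -5.76  2.45]  turn [-2.22 -0.51  0.43]
0 0.0 ['x-'] [-0.75  0.16 -0.    1.56  0.08  1.58  0.68] [-0.75  0.16 -0.    1.56  0.08  1.58  0.68] [0.42 0.3  0.38]
1 0.01 ['x-', 'z-'] [-0.76  0.2  -0.01  1.19  0.08  1.91  0.68] [-0.76  0.2  -0.01  1.19  0.08  1.91  0.68] [0.43 0.32 0.55]
2 0.0 ['x-', 'Y+', 'Y-'] [-0.75  0.16  0.    1.56  0.08  1.58  0.68] [-0.75  0.16  0.    1.56  0.08  1.58  0.68] [0.42 0.3  0.38]
3 0.0 ['Y+', 'x-', 'Y-', 'X+'] [-0.89  0.36 -0.    1.54  0.28  1.74  0.53] [-0.89  0.36 -0.    1.54  0.28  1.74  0.53] [0.4  0.29 0.32]
```

Recovered: q3 is now about 0. I'll simulate the rest of the plan to keep the posture healthy.

```bash
cat > plan.py <<'E'
from srch import *
def show(q,W):
    for w in W:
        q,k=drive(q,pose_t(*w));t,r=fk(q,P,S); print(w,k,q.round(2),"err",np.round(1000*np.linalg.norm(t-np.array(w[:3])),1))
    return q
E
python3 - <<'E'
from plan import *
from bench import manip
q=manip.get_obs()["qpos"]
W=[(.43,.3,.38,2.97),(.48,-.003,.30,2.97),(.48,-.003,.18,2.97),(.43,.005,.147,2.97),(.44,.005,.2,2.97),(.47,.0,.25,2.97),(.564,.109,.25,2.97),(.564,.109,.15,2.97),(.564,.109,.3,2.97),
(.564,.109,.3,1.45),(.481,.444,.2,1.45),(.481,.444,.013,1.45),(.481,.444,.2,1.45),(.53,-.159,.2,1.45),(.53,-.159,.1,1.45),(.53,-.159,.2,1.45),(.53,-.159,.2,.04),(.51,-.303,.2,.04),(.51,-.303,.01,.04),(.51,-.303,.2,.04),(.548,-.025,.2,.04),(.548,-.025,.2,1.45),(.548,-.025,.01,1.45),(.548,-.025,.2,1.45),(.503,.296,.2,1.45),(.503,.296,.2,3.07),(.503,.296,.02,3.07),(.503,.296,.2,3.07),(.503,.296,.2,1.45),(.638,-.17,.2,1.45),(.638,-.17,.026,1.45)]
show(q,W)
from h import go
go(.43,.3,.38,2.97)
E
```

```text
(0.43, 0.3, 0.38, 2.97) 6 [-0.73  0.06  0.03  1.67 -0.    1.41  0.71] err 0.0
(0.48, -0.003, 0.3, 2.97) 9 [-0.44  0.    0.35  1.88 -0.    1.25  1.31] err 0.0
(0.48, -0.003, 0.18, 2.97) 4 [-0.43  0.12  0.36  2.02 -0.05  1.01  1.35] err 0.0
(0.43, 0.005, 0.147, 2.97) 2 [-0.45  0.07  0.35  2.15 -0.03  0.92  1.32] err 0.0
(0.44, 0.005, 0.2, 2.97) 2 [-0.45  0.02  0.35  2.08 -0.01  1.04  1.3 ] err 0.0
(0.47, 0.0, 0.25, 2.97) 2 [-0.45  0.02  0.36  1.97 -0.01  1.15  1.31] err 0.0
(0.564, 0.109, 0.25, 2.97) 4 [-0.53  0.24  0.28  1.74 -0.07  1.18  1.17] err 0.0
(0.564, 0.109, 0.15, 2.97) 3 [-0.51  0.34  0.27  1.83 -0.11  0.99  1.2 ] err 0.0
(0.564, 0.109, 0.3, 2.97) 5 [-0.53  0.2   0.28  1.68 -0.06  1.27  1.16] err 0.0
(0.564, 0.109, 0.3, 1.45) 19 [-0.64  0.21  0.41  1.68 -0.09  1.27 -0.34] err 0.0
(0.481, 0.444, 0.2, 1.45) 10 [-1.    0.43  0.21  1.59 -0.09  1.14 -0.89] err 0.0
(0.481, 0.444, 0.013, 1.45) 6 [-0.97  0.64  0.18  1.69 -0.14  0.83 -0.85] err 0.0
(0.481, 0.444, 0.2, 1.45) 6 [-1.    0.43  0.21  1.59 -0.1   1.14 -0.89] err 0.0
(0.53, -0.159, 0.2, 1.45) 17 [-0.32  0.27  0.58  1.84 -0.
[... 854 characters left out ...]
45) 10 [-0.93  0.3   0.36  1.77 -0.12  1.09 -0.65] err 0.0
(0.503, 0.296, 0.2, 3.07) 21 [-0.75  0.29  0.16  1.77 -0.05  1.09  0.92] err 0.0
(0.503, 0.296, 0.02, 3.07) 6 [-0.73  0.52  0.13  1.87 -0.1   0.76  0.95] err 0.0
(0.503, 0.296, 0.2, 3.07) 6 [-0.76  0.29  0.16  1.77 -0.05  1.09  0.92] err 0.0
(0.503, 0.296, 0.2, 1.45) 21 [-0.94  0.3   0.37  1.77 -0.12  1.09 -0.65] err 0.0
(0.638, -0.17, 0.2, 1.45) 14 [-0.27  0.48  0.57  1.58 -0.28  1.16  0.25] err 0.0
(0.638, -0.17, 0.026, 1.45) 5 [-0.21  0.68  0.5   1.67 -0.4   0.89  0.33] err 0.0
t 18.2 pos [0.2539 0.2763 0.398 ] yaw 3.000 gap 0.088
 shift in tool axes now [-4.29  1.23  0.05]  after turn [-4.24  1.34  0.45]  turn [-2.22 -0.51  0.43]
```

Call:
apply_moves([
  [[-0.6,0,0],[-0.74,-0.17,0.14]],
  [[-0.6,0,0],[-0.74,-0.17,0.14]],
  [[-0.6,0,0],[-0.74,-0.17,0.14]],
  [[-0.8,0.3,0],[0,0,0]],
  [[-0.8,0.3,0.2],[0,0,0]],
])

```text
t: 18.63
position: [0.3937, 0.2764, 0.3904]
ee_rot: [0.268, 3.127, 0.006]
contact_force: [0.4, -0.1, 0.1]
finger_gap: 0.0879
grip_force: 0.0
```

Call:
apply_moves([
  [[-0.8,0.3,0],[0,0,0]],
  [[0,0,0],[0,0,0]],
])

```text
t: 18.8
position: [0.4301, 0.2827, 0.3863]
ee_rot: [-0.273, -3.129, 0.004]
contact_force: [-0.2, -0.2, -0.7]
finger_gap: 0.0878
grip_force: 0.0
```

```bash
python3 -c "
from h import *
print(pose()[0]['qpos'].round(2))
go(.48,-.003,.30,2.97)"
```

```text
[-0.75  0.08  0.05  1.64 -0.    1.43  0.7 ]
t 18.8 pos [0.4301 0.2827 0.3863] yaw 2.967 gap 0.088
 shift in tool axes now [-2.47 -6.81  2.17]  after turn [-2.45 -6.82  2.16]  turn [-0.03 -0.   -0.03]
```

Call:
apply_moves([
  [[-0.3,-0.85,0],[0,0,0]],
  [[-0.3,-0.85,0],[0,0,0]],
  [[-0.3,-0.85,0],[0,0,0]],
  [[-0.3,-0.85,0.2],[0,0,0]],
  [[-0.3,-0.85,0.4],[0,0,0]],
])

```text
t: 19.22
position: [0.4565, 0.1045, 0.3657]
ee_rot: [0.266, 3.127, 0.004]
contact_force: [0.9, 0.2, 0.1]
finger_gap: 0.0877
grip_force: 0.0
```

Call:
apply_moves([
  [[-0.3,-0.85,0.4],[0,0,0]],
  [[-0.3,-0.85,0.4],[0,0,0]],
  [[-0.35,-0.85,0.4],[0,0,0]],
  [[0,0,0.3],[0,0,0]],
  [[0,0,0],[0,0,0]],
])

```text
t: 19.63
position: [0.4744, -0.0032, 0.3022]
ee_rot: [-0.273, -3.126, 0.001]
contact_force: [-1.2, 1.4, -0.6]
finger_gap: 0.0879
grip_force: 0.0
```

```bash
python3 -c "
from h import *
print(pose()[0]['qpos'].round(2))
go(.43,.005,.147,2.97)"
```

```text
[-0.44  0.03  0.33  1.87 -0.01  1.24  1.29]
t 19.6 pos [ 0.4744 -0.0032  0.3022] yaw 2.967 gap 0.088
 shift in tool axes now [1.11 0.01 3.88]  after turn [1.13 0.01 3.88]  turn [-0.01 -0.05 -0.03]
```

Call:
apply_moves([
  [[0.2,0,0.8],[0,0,0]],
  [[0.2,0,0.8],[0,0,0]],
  [[0.2,0,0.8],[0,0,0]],
  [[0.25,0,0.7],[0,0,0]],
  [[0.25,0,0.5],[0,0,0]],
])

```text
t: 20.05
position: [0.4314, 0.008, 0.1589]
ee_rot: [-0.262, -3.129, -0.001]
contact_force: [-0.3, 0.4, 1.2]
finger_gap: 0.0878
grip_force: 0.0
```

Call:
apply_moves([
  [[0,0,0.25],[0,0,0]],
  [[0,0,0],[0,0,0]],
  [[0,0,0],[0,0,0]],
])

```text
t: 20.3
position: [0.4331, 0.0075, 0.151]
ee_rot: [0.263, 3.13, 0.001]
contact_force: [-0.1, 0.2, 0.3]
finger_gap: 0.0876
grip_force: 0.0
```

```bash
python3 -c "
from h import *
print(pose()[0]['qpos'].round(2))
go(.43,.005,.147,2.97)
snap('wrist','w4',(220,60,520,280),2)"
```

```text
[-0.44  0.11  0.31  2.16 -0.05  0.87  1.29]
t 20.3 pos [0.4331 0.0075 0.151 ] yaw 2.974 gap 0.088
 shift in tool axes now [ 0.07 -0.08  0.1 ]  after turn [ 0.07 -0.08  0.1 ]  turn [0.01 0.   0.05]
```

View pics/w4.png

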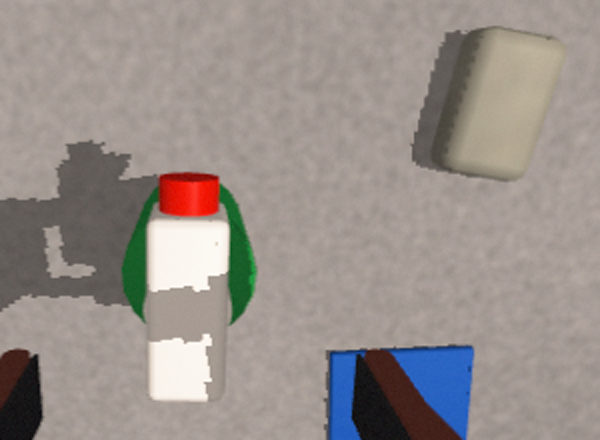

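The head is aligned between the fingers, with its centre at crop x=188 against 197 for the finger midpoint. Gripping.

Call:
apply_moves([
  [[0.07,-0.07,0.1],[0,0,0]],
  [[0,0,0],[0,0,0]],
  [[0,0,0],[0,0,0]],
  [[0,0,0],[0,0,0]],
  [[0,0,0],[0,0,0]],
], grip=-1, grip_force=30)

```text
t: 20.77
position: [0.43, 0.004, 0.1468]
ee_rot: [0.267, 3.129, 0.001]
contact_force: [0.3, 0.8, 0.0]
finger_gap: 0.0578
grip_force: 0.0
```

Call:
apply_moves([
  [[0,0,0],[0,0,0]],
  [[0,0,0],[0,0,0]],
  [[0,0,0],[0,0,0]],
  [[0,0,0],[0,0,0]],
  [[0,0,0],[0,0,0]],
])

```text
t: 21.18
position: [0.4297, 0.004, 0.1465]
ee_rot: [0.267, 3.13, 0.001]
contact_force: [-0.3, -0.8, -1.1]
finger_gap: 0.0248
grip_force: 0.0
```

```bash
python3 -c "
from h import *
go(.5641,.1087,.2,2.97)"
```

```text
t 21.2 pos [0.4297 0.004  0.1465] yaw 2.971 gap 0.025
 shift in tool axes now [-2.87  3.15 -1.34]  after turn [-2.86  3.15 -1.34]  turn [0.01 0.   0.02]
```

Call:
apply_moves([
  [[0,0,0],[0,0,0]],
  [[0,0,0],[0,0,0]],
  [[0,0,0],[0,0,0]],
  [[0,0,-0.2],[0,0,0]],
  [[0,0,-0.4],[0,0,0]],
])

```text
t: 21.6
position: [0.4283, 0.0037, 0.1698]
ee_rot: [-0.267, -3.127, 0.001]
contact_force: [-0.4, -0.6, 1.0]
finger_gap: 0.0003
grip_force: 0.0
```

Call:
apply_moves([
  [[-0.1,0.1,-0.4],[0,0,0]],
  [[-0.3,0.3,-0.1],[0,0,0]],
  [[-0.4,0.45,0],[0,0,0]],
  [[-0.5,0.5,0],[0,0,0]],
  [[-0.5,0.5,0],[0,0,0]],
])

```text
t: 22.02
position: [0.5141, 0.0654, 0.1915]
ee_rot: [0.267, 3.129, 0.002]
contact_force: [1.1, -0.3, 0.1]
finger_gap: 0.0004
grip_force: 0.0
```

Call:
apply_moves([
  [[-0.45,0.5,0],[0,0,0]],
  [[-0.35,0.45,0],[0,0,0]],
  [[-0.2,0.25,0],[0,0,0]],
  [[-0.05,0.1,0],[0,0,0]],
  [[0,0,0],[0,0,0]],
])

```text
t: 22.43
position: [0.5636, 0.1097, 0.1907]
ee_rot: [0.265, 3.13, 0.001]
contact_force: [0.4, -0.2, -0.2]
finger_gap: 0.0006
grip_force: 0.0
```

```bash
python3 -c "
from h import *
go(.5655,.108,.1525,2.97)
print(pose()[0]['grip_force'])"
```

```text
t 22.4 pos [0.5636 0.1097 0.1907] yaw 2.973 gap 0.001
 shift in tool axes now [-0.05 -0.03  0.95]  after turn [-0.05 -0.03  0.95]  turn [0.01 0.   0.03]
0.0
```

The gap is 0, so the fingers missed the head. I need to see where the bottle really is.

```bash
python3 -c "
from h import *
c=np.load('pics/w4.npy',allow_pickle=True).item()
f=lambda u,v:(220+(u+.5)/2-.5,60+(v+.5)/2-.5)
print(unproj(c,[f(187,400),f(187,220)],.174).round(4))
print('tcp proj',proj(c,[(.433,.0075,.151),(.433,.0075,.174)]))
c=snap('top','t2',(250,150,450,290),4)
o=pose()[0]; print(o['position'])
c=snap('wrist','w5')
"
```

```text
[[0.4436 0.0019 0.174 ]
 [0.3882 0.0116 0.174 ]]
tcp proj [[319.18373708 227.8526991 ]
 [319.31018995 242.74989191]]
[0.56297459 0.1085877  0.19068095]
```

View pics/t2.png

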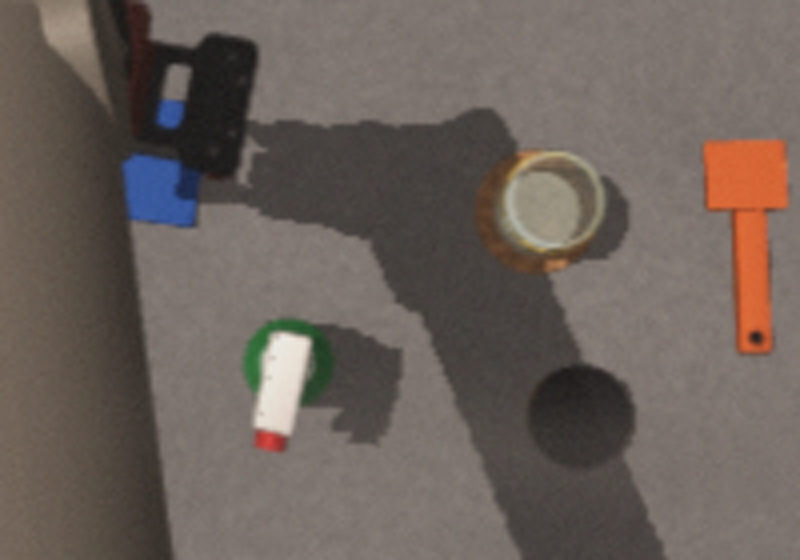

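```bash
python3 -c "
from h import *
c=np.load('pics/w5.npy',allow_pickle=True).item()
p=(.563,.1086)
print('tcp',proj(c,[(*p,.1907),(*p,.2094)]),'blue',proj(c,[(.5641,.1087,.006)]))
print('top',proj(camera_params('top'),[(*p,.19),(*p,.27)]))
"
```

```text
tcp [[319.2788519  228.03609513]
 [319.36577894 239.90257445]] blue [[319.07928552 169.92516642]]
top [[276.57205252 179.96819442]
 [271.92384048 174.67608258]]
```

View pics/w5.png

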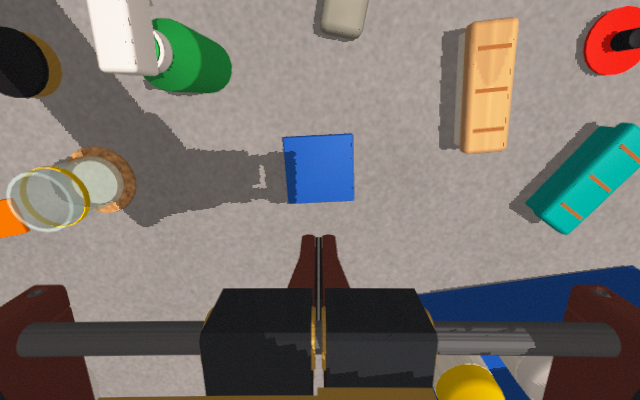

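```bash
python3 -c "
from h import *
c=np.load('pics/w5.npy',allow_pickle=True).item()
o,m,w=pose(); p=np.array([.563,.1086,.1907])
Tt=np.eye(4);Tt[:3,:3]=m;Tt[:3,3]=p
C=np.linalg.inv(Tt)@c['T']; print(C.round(3))
for uv in [(240,237),(397,237)]:
    r=cv2.undistortPoints(np.array([[uv]],float),c['K'],np.array([c['k1'],0,0,0.]))[0,0]; d=C[:3,:3]@np.r_[r,1]; s=np.sign(d[1])*.044
    k=(s-C[1,3])/d[1]; print(uv,(C[:3,3]+k*d).round(4))
"
```

```text
[[ 0.001 -0.953 -0.302  0.084]
 [ 1.     0.001 -0.    -0.001]
 [ 0.001 -0.302  0.953 -0.198]
 [ 0.     0.     0.     1.   ]]
(240, 237) [ 0.0098 -0.044  -0.0361]
(397, 237) [ 0.008   0.044  -0.0319]
```

Working back from the wrist images, the finger ends seem to lie about 34 mm behind the reported TCP. That would put the last close just above the head. I'll go back, open, descend 30 mm lower and check the gap: 24 mm means head, 26 mm means neck.

Call:
apply_moves([
  [[0,0,-0.8],[0,0,0]],
  [[0.4,-0.4,-0.2],[0,0,0]],
  [[0.5,-0.5,0],[0,0,0]],
  [[0.5,-0.6,0],[0,0,0]],
  [[0.5,-0.6,0],[0,0,0]],
], grip=1)

```text
t: 22.95
position: [0.4723, 0.0373, 0.2307]
ee_rot: [0.268, 3.13, 0.001]
contact_force: [0.3, -1.1, 1.1]
finger_gap: 0.0305
grip_force: 0.0
```

Call:
apply_moves([
  [[0.5,-0.5,0],[0,0,0]],
  [[0.4,-0.4,0],[0,0,0]],
  [[0.1,-0.13,0],[0,0,0]],
  [[0,0,0],[0,0,0]],
  [[0,0,0],[0,0,0]],
])

```text
t: 23.37
position: [0.4282, 0.0051, 0.231]
ee_rot: [0.268, 3.128, 0.002]
contact_force: [-0.1, 0.8, -0.2]
finger_gap: 0.0639
grip_force: 0.0
```

```bash
python3 -c "
from h import *
print(pose()[0]['qpos'].round(2))
go(.427,.005,.12,2.97)"
```

```text
[-0.47 -0.    0.31  2.07 -0.    1.07  1.25]
t 23.4 pos [0.4282 0.0051 0.231 ] yaw 2.971 gap 0.064
 shift in tool axes now [ 0.03 -0.01  2.77]  after turn [ 0.03 -0.01  2.77]  turn [0.02 0.02 0.01]
```

Call:
apply_moves([
  [[0,0,0.3],[0,0,0]],
  [[0,0,0.7],[0,0,0]],
  [[0,0,0.7],[0,0,0]],
  [[0,0,0.65],[0,0,0]],
  [[0,0,0.4],[0,0,0]],
])

```text
t: 23.78
position: [0.4277, 0.0058, 0.1182]
ee_rot: [-0.264, -3.129, 0.001]
contact_force: [-0.3, -1.1, 0.8]
finger_gap: 0.0875
grip_force: 0.0
```

Call:
apply_moves([
  [[0,0,0],[0,0,0]],
  [[0,0,0],[0,0,0]],
  [[0,0,0],[0,0,0]],
  [[0,0,0],[0,0,0]],
  [[0,0,0],[0,0,0]],
], grip=-1)

```text
t: 24.2
position: [0.429, 0.0054, 0.1216]
ee_rot: [0.266, 3.128, 0.002]
contact_force: [-0.1, 0.4, 1.2]
finger_gap: 0.0581
grip_force: 0.0
```

Call:
apply_moves([
  [[0,0,0],[0,0,0]],
  [[0,0,0],[0,0,0]],
  [[0,0,0],[0,0,0]],
  [[0,0,0],[0,0,0]],
  [[0,0,0],[0,0,0]],
])

```text
t: 24.62
position: [0.4278, 0.0051, 0.1206]
ee_rot: [0.267, 3.13, 0.001]
contact_force: [0.4, -0.1, 1.4]
finger_gap: 0.0248
grip_force: 0.0
```

Call:
apply_moves([
  [[0,0,0],[0,0,0]],
  [[0,0,0],[0,0,0]],
  [[0,0,0],[0,0,0]],
  [[0,0,0],[0,0,0]],
  [[0,0,0],[0,0,0]],
])

```text
t: 25.03
position: [0.4279, 0.0051, 0.1206]
ee_rot: [0.267, 3.13, 0.001]
contact_force: [-0.1, 0.0, 3.2]
finger_gap: 0.0241
grip_force: 29.9
```

The gap holds at 24.1 mm with 30 N, so the head is gripped and the true finger ends are about 34 mm above the reported TCP. Lifting and carrying.

Call:
apply_moves([
  [[0,0,-0.2],[0,0,0]],
  [[0,0,-0.4],[0,0,0]],
  [[0,0,-0.4],[0,0,0]],
  [[0,0,-0.2],[0,0,0]],
  [[-0.2,0.2,0],[0,0,0]],
])

```text
t: 25.45
position: [0.4368, 0.0107, 0.1698]
ee_rot: [0.27, 3.128, 0.002]
contact_force: [-0.6, -0.1, -3.3]
finger_gap: 0.0236
grip_force: 30.0
```

Call:
apply_moves([
  [[-0.4,0.4,0],[0,0,0]],
  [[-0.5,0.55,0],[0,0,0]],
  [[-0.6,0.6,0],[0,0,0]],
  [[-0.5,0.6,0],[0,0,0]],
  [[-0.4,0.45,0],[0,0,0]],
])

```text
t: 25.87
position: [0.551, 0.1008, 0.1673]
ee_rot: [-0.264, -3.13, -0.001]
contact_force: [0.4, -0.3, -2.8]
finger_gap: 0.0237
grip_force: 30.0
```

Call:
apply_moves([
  [[-0.2,0.24,0],[0,0,0]],
  [[-0.12,0.1,0],[0,0,0]],
  [[0,0,0],[0,0,0]],
  [[0,0,0],[0,0,0]],
  [[0,0,0],[0,0,0]],
])

```text
t: 26.28
position: [0.5631, 0.1076, 0.1684]
ee_rot: [-0.269, -3.129, 0.0]
contact_force: [0.1, 0.0, -2.9]
finger_gap: 0.0239
grip_force: 30.0
```

```bash
python3 -c "
from h import *
go(.5645,.1088,.1266,2.97)
print(pose()[0]['grip_force'])"
```

```text
t 26.3 pos [0.5631 0.1076 0.1684] yaw 2.970 gap 0.024
 shift in tool axes now [-0.03  0.04  1.04]  after turn [-0.03  0.04  1.04]  turn [-0.   -0.01 -0.  ]
29.97800588607788
```

Call:
apply_moves([
  [[-0.03,0.04,0.3],[0,0,0]],
  [[0,0,0.35],[0,0,0]],
  [[0,0,0.2],[0,0,0]],
  [[0,0,0.1],[0,0,0]],
  [[0,0,0.03],[0,0,0]],
])

```text
t: 26.7
position: [0.5647, 0.11, 0.1283]
ee_rot: [-0.267, -3.129, 0.0]
contact_force: [-0.2, -0.2, -3.2]
finger_gap: 0.0239
grip_force: 30.0
```

Call:
apply_moves([
  [[0,0,0.03],[0,0,0]],
  [[0,0,0.03],[0,0,0]],
  [[0,0,0],[0,0,0]],
  [[0,0,0],[0,0,0]],
])

```text
t: 27.03
position: [0.5659, 0.1105, 0.1274]
ee_rot: [0.267, 3.129, 0.001]
contact_force: [-0.4, 0.4, -3.3]
finger_gap: 0.0236
grip_force: 30.0
```

Call:
apply_moves([
  [[0,0,0.03],[0,0,0]],
  [[0,0,0.02],[0,0,0]],
  [[0,0,0],[0,0,0]],
])

```text
t: 27.28
position: [0.5667, 0.1107, 0.1267]
ee_rot: [0.267, 3.128, 0.002]
contact_force: [-1.3, -0.1, 7.2]
finger_gap: 0.0239
grip_force: 30.0
```

Call:
apply_moves([
  [[0,0,0.03],[0,0,0]],
  [[0,0,0.02],[0,0,0]],
  [[0,0,0],[0,0,0]],
])

```text
t: 27.53
position: [0.5681, 0.1108, 0.1266]
ee_rot: [0.267, 3.125, 0.005]
contact_force: [-4.5, -0.6, 18.1]
finger_gap: 0.0238
grip_force: 30.0
```

Call:
apply_moves([
  [[0,0,-0.05],[0,0,0]],
  [[0,0,0],[0,0,0]],
  [[0,0,0],[0,0,0]],
])

```text
t: 27.78
position: [0.567, 0.1107, 0.1266]
ee_rot: [0.267, 3.127, 0.003]
contact_force: [-2.1, 0.0, 9.0]
finger_gap: 0.0237
grip_force: 30.0
```

Call:
apply_moves([
  [[0,0,0],[0,0,0]],
  [[0,0,0],[0,0,0]],
  [[0,0,0],[0,0,0]],
  [[0,0,0],[0,0,0]],
  [[0,0,0],[0,0,0]],
], grip=0.4)

```text
t: 28.2
position: [0.5655, 0.1104, 0.1247]
ee_rot: [-0.267, -3.13, -0.0]
contact_force: [0.1, -0.7, -0.0]
finger_gap: 0.0535
grip_force: 0.0
```

Call:
apply_moves([
  [[0,0,-0.3],[0,0,0]],
  [[0,0,-0.8],[0,0,0]],
  [[0,0,-0.9],[0,0,0]],
  [[0,0,-0.9],[0,0,0]],
  [[0,0,-0.9],[0,0,0]],
])

```text
t: 28.62
position: [0.5653, 0.1101, 0.2796]
ee_rot: [0.267, 3.13, 0.001]
contact_force: [0.5, 0.2, -0.2]
finger_gap: 0.0615
grip_force: 0.0
```

```bash
python3 -c "
from h import *
go(.5645,.1088,.26,1.45)
c=snap('wrist','w6')
e=np.array([np.cos(-.169),np.sin(-.169)]);b=np.array([.5641,.1087])
print('pred head',proj(c,[(*(b+.018*e),.18),(*(b-.04*e),.18)]),'base',proj(c,[(*b,.006)]))"
```

```text
t 28.6 pos [0.5653 0.1101 0.2796] yaw 2.971 gap 0.061
 shift in tool axes now [ 0.01 -0.04  0.49]  after turn [-0.03 -0.02  0.49]  turn [1.000e-02 0.000e+00 1.901e+01]
pred head [[317.33903371 204.47858348]
 [317.23073661 145.32981218]] base [[317.60097241 155.46417426]]
```

View pics/w6.png

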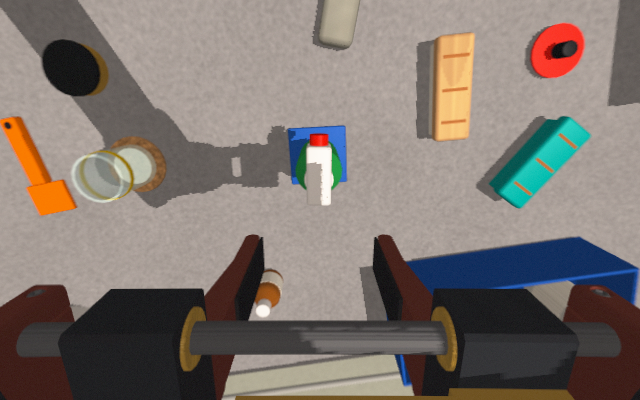

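The bottle stands centred on the blue coaster, head at (317,147)–(320,205) as predicted. The lid is at (557,50). Going to the lid.

Call:
apply_moves([
  [[0.39,0.87,0],[0,0,0]],
  [[0.39,0.87,0],[0,0,0]],
  [[0.39,0.87,0],[0,0,0]],
  [[0.39,0.87,0],[0,0,0]],
  [[0.39,0.87,0],[0,0,0]],
])

```text
t: 29.08
position: [0.5175, 0.2966, 0.2779]
ee_rot: [0.267, 3.129, 0.002]
contact_force: [0.2, 1.2, 0.6]
finger_gap: 0.0617
grip_force: 0.0
```

Call:
apply_moves([
  [[0.39,0.87,0],[0,0,0]],
  [[0.39,0.87,0],[0,0,0]],
  [[0.39,0.87,0],[0,0,0]],
  [[0.39,0.87,0],[0,0,0]],
  [[0,0,0],[0,0,1]],
])

```text
t: 29.5
position: [0.4747, 0.452, 0.2768]
ee_rot: [-0.374, -3.116, -0.006]
contact_force: [-1.5, 1.1, -0.5]
finger_gap: 0.0616
grip_force: 0.0
```

Call:
apply_moves([
  [[0,0,0],[0,0,1]],
  [[0,0,0],[0,0,1]],
  [[0,0,0],[0,0,1]],
  [[0,0,0],[0,0,1]],
  [[0,0,0],[0,0,1]],
])

```text
t: 29.92
position: [0.4803, 0.4428, 0.2777]
ee_rot: [1.009, 2.975, 0.001]
contact_force: [0.7, -0.5, -0.1]
finger_gap: 0.0613
grip_force: 0.0
```

Call:
apply_moves([
  [[0,0,0],[0,0,1]],
  [[0,0,0],[0,0,1]],
  [[0,0,0],[0,0,1]],
  [[0,0,0],[0,0,1]],
  [[0,0,0],[0,0,1]],
])

```text
t: 30.33
position: [0.4802, 0.4428, 0.2777]
ee_rot: [1.58, 2.715, 0.001]
contact_force: [0.3, 0.5, 0.3]
finger_gap: 0.0617
grip_force: 0.0
```

Call:
apply_moves([
  [[0,0,0],[0,0,1]],
  [[0,0,0],[0,0,1]],
  [[0,0,0],[0,0,1]],
  [[0,0,0],[0,0,1]],
  [[0,0,0],[0,0,1]],
])

```text
t: 30.75
position: [0.4802, 0.4428, 0.2777]
ee_rot: [-2.088, -2.347, -0.001]
contact_force: [0.1, 1.0, -0.7]
finger_gap: 0.0615
grip_force: 0.0
```

Call:
apply_moves([
  [[0,0,0.5],[0,0,1]],
  [[0,0,0.8],[0,0,1]],
  [[0,0,0.8],[0,0,1]],
  [[0,0,0],[0,0,0]],
  [[0,0,0],[0,0,0]],
])

```text
t: 31.17
position: [0.4794, 0.4423, 0.1925]
ee_rot: [2.347, 2.088, -0.004]
contact_force: [-0.4, -0.7, 0.7]
finger_gap: 0.0615
grip_force: 0.0
```

```bash
python3 -c "
from h import *
print(pose()[0]['qpos'].round(2))
go(.481,.444,.05,1.45)
c=snap('wrist','w7')
im=cv2.imread('pics/w7_raw.png'); h=cv2.cvtColor(im,cv2.COLOR_BGR2HSV)
mk=cv2.morphologyEx(((((h[...,0]<5)|(h[...,0]>175))&(h[...,1]>200)&(h[...,2]>120)).astype('uint8')),cv2.MORPH_OPEN,np.ones((3,3)))
n,l,s,ce=cv2.connectedComponentsWithStats(mk)
for i in range(1,n):
    if s[i,4]>150:
        (x,y),ax,a=cv2.minAreaRect(np.argwhere(l==i)[:,::-1].astype('float32')); print(s[i],(x,y),ax,unproj(c,[(x,y)],.009).round(4))
print(proj(c,[(.4809,.4439,.01)]))
"
```

```text
[-1.14  0.46  0.42  1.63 -0.2   1.1  -0.78]
t 31.2 pos [0.4794 0.4423 0.1925] yaw 1.454 gap 0.061
 shift in tool axes now [0.05 0.04 3.56]  after turn [0.05 0.03 3.56]  turn [-0.02  0.03  0.05]
[ 294  140   52   53 1935] (319.5, 166.0) (52.0, 51.0) [[0.4808 0.4446 0.009 ]]
[[319.64822586 166.76717078]]
```

View pics/w7.png

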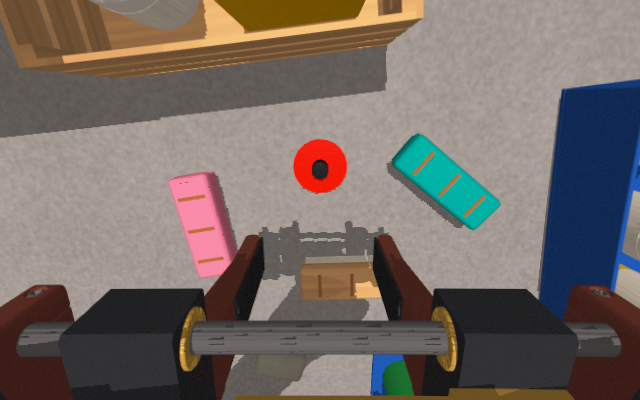

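The lid is centred at (319.5,166), i.e. (0.4808, 0.4446). I'll check the crate's clearance to the camera side before descending.

```bash
python3 -c "
from h import *
c=np.load('pics/w7.npy',allow_pickle=True).item()
print(unproj(c,[(387,45),(387,85)],0).round(3))
for z in (.04,.06,.08,.1,.12,.15): print(z,unproj(c,[(422,18),(20,66)],z).round(3).tolist())
print(c['T'][:3,3])
t=camera_params('top')
for z in (.06,.1,.15): print(z,unproj(t,[(118,182),(105,297)],z).round(3).tolist())
"
```

```text
[[0.57  0.569 0.   ]
 [0.569 0.528 0.   ]]
0.04 [[0.597, 0.584, 0.04], [0.196, 0.586, 0.04]]
0.06 [[0.591, 0.581, 0.06], [0.212, 0.583, 0.06]]
0.08 [[0.584, 0.577, 0.08], [0.229, 0.579, 0.08]]
0.1 [[0.578, 0.574, 0.1], [0.246, 0.576, 0.1]]
0.12 [[0.572, 0.571, 0.12], [0.262, 0.572, 0.12]]
0.15 [[0.563, 0.566, 0.15], [0.288, 0.567, 0.15]]
[0.48900425 0.5249199  0.39076699]
0.06 [[0.57, 0.549, 0.06], [0.267, 0.57, 0.06]]
0.1 [[0.565, 0.529, 0.1], [0.273, 0.549, 0.1]]
0.15 [[0.558, 0.503, 0.15], [0.28, 0.523, 0.15]]
```

Call:
apply_moves([
  [[0.06,0.03,0.8],[0,0,0]],
  [[0,0,0.9],[0,0,0]],
  [[0,0,0.9],[0,0,0]],
  [[0,0,0.9],[0,0,0]],
  [[0,0,0.6],[0,0,0]],
], grip=0.2)

```text
t: 31.63
position: [0.4822, 0.4461, 0.0288]
ee_rot: [-2.347, -2.088, -0.003]
contact_force: [0.8, -0.4, 0.4]
finger_gap: 0.0527
grip_force: 0.0
```

Call:
apply_moves([
  [[0,0,0.4],[0,0,0]],
  [[0,0,0.3],[0,0,0]],
  [[0,0,0.2],[0,0,0]],
  [[0,0,0.1],[0,0,0]],
  [[0,0,0],[0,0,0]],
])

```text
t: 32.05
position: [0.4824, 0.4458, -0.0102]
ee_rot: [-2.349, -2.085, -0.003]
contact_force: [0.4, 0.4, -0.2]
finger_gap: 0.0525
grip_force: 0.0
```

```bash
python3 -c "
from h import *
go(.4808,.4446,-.017,1.45)
c=snap('wrist','w8',(220,120,420,280),4)
"
```

```text
t 32.0 pos [ 0.4824  0.4458 -0.0102] yaw 1.452 gap 0.052
 shift in tool axes now [-0.04 -0.04  0.17]  after turn [-0.04 -0.04  0.17]  turn [ 0.01 -0.02  0.03]
```

View pics/w8.png

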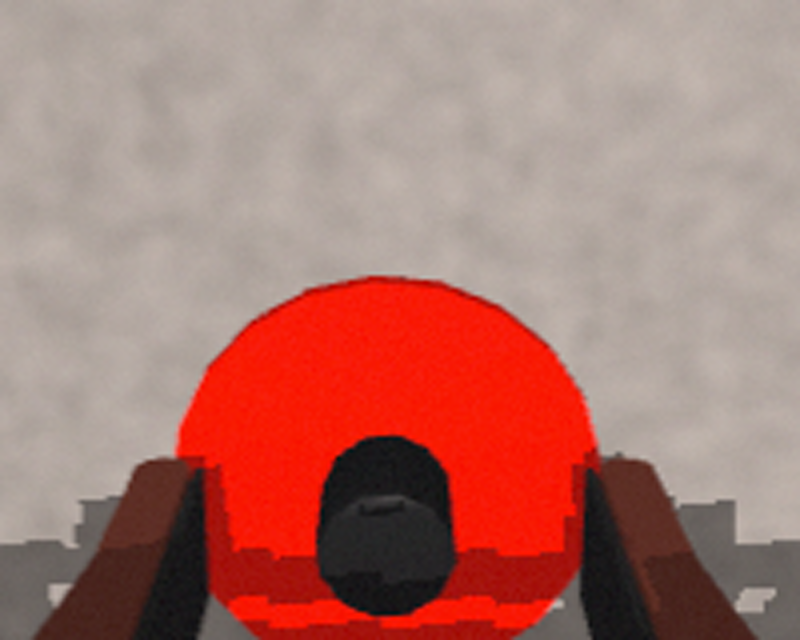

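The fingers straddle the knob (knob at (385,555), fingers at 205 and 585) with no contact at TCP z = −0.010, which confirms the offset. Gripping.

Call:
apply_moves([
  [[-0.04,-0.03,0.15],[0,0,0]],
  [[0,0,0],[0,0,0]],
  [[0,0,0],[0,0,0]],
  [[0,0,0],[0,0,0]],
  [[0,0,0],[0,0,0]],
], grip=-1, grip_force=15)

```text
t: 32.52
position: [0.4806, 0.4439, -0.0166]
ee_rot: [-2.35, -2.085, -0.002]
contact_force: [-0.4, 0.4, 0.8]
finger_gap: 0.0231
grip_force: 0.0
```

Call:
apply_moves([
  [[0,0,0],[0,0,0]],
  [[0,0,0],[0,0,0]],
  [[0,0,0],[0,0,0]],
  [[0,0,0],[0,0,0]],
  [[0,0,0],[0,0,0]],
])

```text
t: 32.93
position: [0.4806, 0.444, -0.0166]
ee_rot: [-2.35, -2.085, -0.002]
contact_force: [-0.2, 0.1, 3.3]
finger_gap: 0.0193
grip_force: 15.0
```

```bash
python3 -c "
from h import *
go(.4808,.4446,.2,1.45)
print(pose()[0]['grip_force'])
c=np.load('pics/t2.npy',allow_pickle=True).item()
T=lambda u,v:(250+(u+.5)/4-.5,150+(v+.5)/4-.5)
print('jar rim t2',unproj(c,[T(553,202)],.091),'base',unproj(c,[T(543,209)],.010))
"
```

```text
t 32.9 pos [ 0.4806  0.444  -0.0166] yaw 1.452 gap 0.019
 shift in tool axes now [ 0.02  0.01 -5.41]  after turn [ 0.02  0.   -5.41]  turn [ 0.01 -0.01  0.02]
15.000373274087906
jar rim t2 [[ 0.53051397 -0.15824345  0.091     ]] base [[ 0.53335147 -0.16240907  0.01      ]]
```

Call:
apply_moves([
  [[0,0,-0.3],[0,0,0]],
  [[0,0,-0.8],[0,0,0]],
  [[0,0,-0.9],[0,0,0]],
  [[0,0,-0.9],[0,0,0]],
  [[0,0,-0.9],[0,0,0]],
])

```text
t: 33.35
position: [0.4801, 0.4432, 0.1372]
ee_rot: [2.35, 2.085, 0.0]
contact_force: [1.1, 1.1, -0.1]
finger_gap: 0.0195
grip_force: 15.0
```

Call:
apply_moves([
  [[0,0,-0.9],[0,0,0]],
  [[0,0,-0.9],[0,0,0]],
  [[-0.3,0.1,-0.8],[0,0,0]],
  [[-0.7,0.15,0],[0,0,0]],
  [[-0.9,0.18,0],[0,0,0]],
])

```text
t: 33.77
position: [0.4886, 0.3685, 0.2419]
ee_rot: [-2.345, -2.089, -0.009]
contact_force: [1.1, -0.1, -0.4]
finger_gap: 0.0193
grip_force: 15.0
```

Call:
apply_moves([
  [[-0.9,0.18,0],[0,0,0]],
  [[-0.9,0.18,0],[0,0,0]],
  [[-0.9,0.18,0],[0,0,0]],
  [[-0.9,0.18,0],[0,0,0]],
  [[-0.9,0.18,0],[0,0,0]],
])

```text
t: 34.18
position: [0.5022, 0.181, 0.2396]
ee_rot: [-2.35, -2.084, -0.002]
contact_force: [0.3, 0.2, -0.1]
finger_gap: 0.02
grip_force: 15.0
```

Call:
apply_moves([
  [[-0.9,0.18,0],[0,0,0]],
  [[-0.9,0.18,0],[0,0,0]],
  [[-0.9,0.18,0],[0,0,0]],
  [[-0.9,0.18,0],[0,0,0]],
  [[-0.9,0.18,0],[0,0,0]],
])

```text
t: 34.6
position: [0.5165, -0.0018, 0.2395]
ee_rot: [-2.35, -2.084, -0.002]
contact_force: [0.3, 0.9, -0.8]
finger_gap: 0.0194
grip_force: 15.0
```

Call:
apply_moves([
  [[-0.9,0.18,0],[0,0,0]],
  [[-0.9,0.18,0],[0,0,0]],
  [[-0.9,0.18,0],[0,0,0]],
  [[-0.6,0.1,0],[0,0,0]],
  [[-0.2,0,0],[0,0,0]],
])

```text
t: 35.02
position: [0.5248, -0.1471, 0.2397]
ee_rot: [2.356, 2.076, 0.0]
contact_force: [-0.0, -0.1, -1.0]
finger_gap: 0.0192
grip_force: 15.0
```

Call:
apply_moves([
  [[0,0,0],[0,0,0]],
  [[0,0,0],[0,0,0]],
  [[0,0,0],[0,0,0]],
])

```text
t: 35.27
position: [0.5259, -0.1397, 0.2388]
ee_rot: [-2.346, -2.087, -0.002]
contact_force: [0.7, -0.0, 0.2]
finger_gap: 0.0192
grip_force: 15.0
```

```bash
python3 -c "
from h import *
print(pose()[0]['qpos'].round(2))
go(.531,-.1595,.0684,1.45)
c=snap('wrist','w9',(160,80,480,320),2.5)
print(proj(c,[(.531,-.159,.091)]))"
```

```text
[-0.45  0.25  0.72  1.84 -0.18  1.12  0.22]
t 35.3 pos [ 0.5259 -0.1397  0.2388] yaw 1.454 gap 0.019
 shift in tool axes now [-0.48  0.18  4.26]  after turn [-0.48  0.19  4.26]  turn [-0.   -0.02  0.05]
[[324.82553377 191.39191432]]
```

View pics/w9.png

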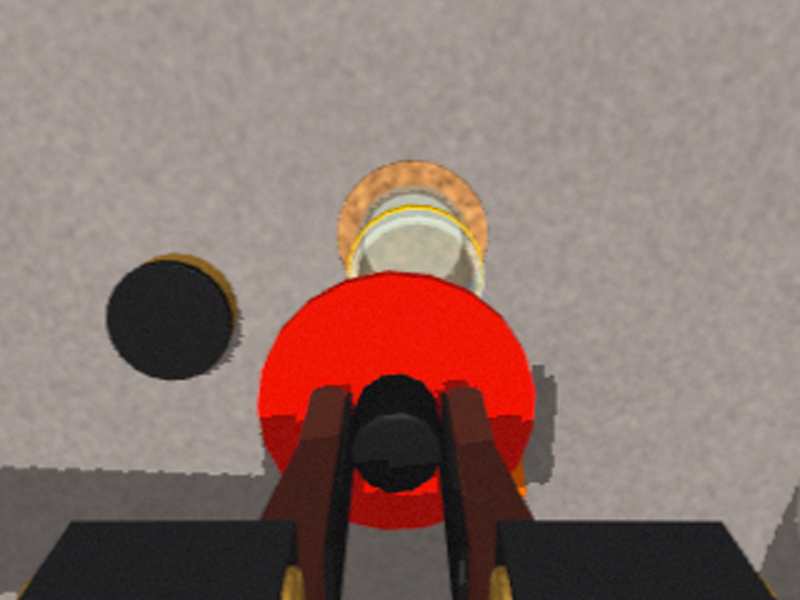

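The jar rim is centred at crop (416,278) and the lid at x=397, all as predicted. Aligning, then lowering the lid.

Call:
apply_moves([
  [[-0.25,0.1,0],[0,0,0]],
  [[-0.23,0.09,0.4],[0,0,0]],
  [[0,0,0.8],[0,0,0]],
  [[0,0,0.8],[0,0,0]],
  [[0,0,0.8],[0,0,0]],
])

```text
t: 35.73
position: [0.5318, -0.1599, 0.1259]
ee_rot: [2.347, 2.088, 0.003]
contact_force: [0.6, 0.6, -1.2]
finger_gap: 0.0198
grip_force: 15.0
```

Call:
apply_moves([
  [[0,0,0.6],[0,0,0]],
  [[0,0,0.3],[0,0,0]],
  [[0,0,0],[0,0,0]],
  [[0,0,0],[0,0,0]],
])

```text
t: 36.07
position: [0.5315, -0.1611, 0.0912]
ee_rot: [-2.348, -2.086, -0.001]
contact_force: [0.9, -0.9, 0.2]
finger_gap: 0.0197
grip_force: 15.0
```

```bash
python3 -c "
from h import *
go(.5315,-.1595,.0684,1.45)"
```

```text
t 36.1 pos [ 0.5315 -0.1611  0.0912] yaw 1.453 gap 0.020
 shift in tool axes now [ 0.04 -0.01  0.57]  after turn [ 0.04 -0.01  0.57]  turn [ 0.   -0.01  0.03]
```

Call:
apply_moves([
  [[0.03,0,0.15],[0,0,0]],
  [[0,0,0.15],[0,0,0]],
  [[0,0,0.1],[0,0,0]],
  [[0,0,0.08],[0,0,0]],
  [[0,0,0],[0,0,0]],
])

```text
t: 36.48
position: [0.531, -0.1605, 0.0713]
ee_rot: [-2.349, -2.085, -0.001]
contact_force: [-0.1, -0.4, -0.9]
finger_gap: 0.0193
grip_force: 15.0
```

Call:
apply_moves([
  [[0,0,0.04],[0,0,0]],
  [[0,0,0.03],[0,0,0]],
  [[0,0,0],[0,0,0]],
  [[0,0,0],[0,0,0]],
])

```text
t: 36.82
position: [0.5313, -0.1607, 0.0689]
ee_rot: [-2.35, -2.085, -0.001]
contact_force: [-0.7, 0.1, -0.5]
finger_gap: 0.0193
grip_force: 15.0
```

Call:
apply_moves([
  [[0,0,0.02],[0,0,0]],
  [[0,0,0],[0,0,0]],
  [[0,0,0],[0,0,0]],
])

```text
t: 37.07
position: [0.5314, -0.1607, 0.0683]
ee_rot: [2.35, 2.085, 0.001]
contact_force: [-0.8, 0.8, 3.7]
finger_gap: 0.0193
grip_force: 15.0
```

Call:
apply_moves([
  [[0,0,0],[0,0,0]],
  [[0,0,0],[0,0,0]],
  [[0,0,0],[0,0,0]],
  [[0,0,0],[0,0,0]],
  [[0,0,0],[0,0,0]],
], grip=0.3)

```text
t: 37.48
position: [0.5312, -0.1606, 0.068]
ee_rot: [-2.35, -2.085, -0.001]
contact_force: [-0.0, 0.1, -0.8]
finger_gap: 0.0494
grip_force: 0.0
```

Call:
apply_moves([
  [[0,0,-0.3],[0,0,0]],
  [[0,0,-0.8],[0,0,0]],
  [[0,0,-0.9],[0,0,0]],
  [[0,0,-0.9],[0,0,0]],
  [[0,0,-0.9],[0,0,0]],
])

```text
t: 37.9
position: [0.5307, -0.1611, 0.2224]
ee_rot: [2.351, 2.084, 0.001]
contact_force: [0.4, 0.3, -1.1]
finger_gap: 0.0574
grip_force: 0.0
```

```bash
python3 -c "
from h import *
go(.51,-.3034,.2,.04)
c=snap('wrist','w10')
im=cv2.imread('pics/w10_raw.png'); h=cv2.cvtColor(im,cv2.COLOR_BGR2HSV)
mk=cv2.morphologyEx(((((h[...,0]<5)|(h[...,0]>175))&(h[...,1]>200)&(h[...,2]>120)).astype('uint8')),cv2.MORPH_OPEN,np.ones((3,3)))
n,l,s,ce=cv2.connectedComponentsWithStats(mk)
for i in range(1,n):
    if s[i,4]>150:
        (x,y),ax,a=cv2.minAreaRect(np.argwhere(l==i)[:,::-1].astype('float32')); print(s[i],(x,y),ax,unproj(c,[(x,y)],.0945).round(4))
print(proj(c,[(.531,-.159,.095)]))
"
```

```text
t 37.9 pos [ 0.5307 -0.1611  0.2224] yaw 1.451 gap 0.057
 shift in tool axes now [-3.59 -0.09  0.56]  after turn [-0.66  3.53  0.56]  turn [ 0.000e+00 -1.000e-02  1.763e+01]
[ 288  149   62   60 2569] (318.5, 178.5) (59.0, 61.0) [[ 0.531  -0.1599  0.0945]]
[[318.40543637 177.75136212]]
```

The lid is seated, measured at (0.531, −0.160) over the jar. Next, the scraper.

Call:
apply_moves([
  [[-0.9,0,0],[0,0,0]],
  [[-0.9,0,0],[0,0,0]],
  [[-0.9,0,0],[0,0,0]],
  [[-0.9,-0.1,0],[0,0,0]],
  [[0,0,0],[0,0,1]],
])

```text
t: 38.37
position: [0.506, -0.3122, 0.2216]
ee_rot: [2.438, 1.975, -0.003]
contact_force: [-0.6, -0.5, 1.1]
finger_gap: 0.0569
grip_force: 0.0
```

Call:
apply_moves([
  [[0,0,0],[0,0,1]],
  [[0,0,0],[0,0,1]],
  [[0,0,0],[0,0,1]],
  [[0,0,0],[0,0,1]],
  [[0,0,0],[0,0,1]],
])

```text
t: 38.78
position: [0.5099, -0.3033, 0.2206]
ee_rot: [-2.781, -1.461, -0.001]
contact_force: [0.3, 0.1, -0.1]
finger_gap: 0.057
grip_force: 0.0
```

Call:
apply_moves([
  [[0,0,0],[0,0,1]],
  [[0,0,0],[0,0,1]],
  [[0,0,0],[0,0,1]],
  [[0,0,0],[0,0,1]],
  [[0,0,0],[0,0,1]],
])

```text
t: 39.2
position: [0.51, -0.3032, 0.2206]
ee_rot: [-3.016, -0.879, -0.002]
contact_force: [0.4, -0.4, -0.1]
finger_gap: 0.057
grip_force: 0.0
```

Call:
apply_moves([
  [[0,0,0],[0,0,1]],
  [[0,0,0],[0,0,1]],
  [[0,0,0],[0,0,1]],
  [[0,0,0],[0,0,1]],
  [[0,0,0],[0,0,1]],
])

```text
t: 39.62
position: [0.51, -0.3032, 0.2206]
ee_rot: [-3.13, -0.263, -0.001]
contact_force: [0.3, -0.4, -1.2]
finger_gap: 0.0573
grip_force: 0.0
```

Call:
apply_moves([
  [[0,0,0],[0,0,1]],
  [[0,0,0],[0,0,0.6]],
  [[0,0,0],[0,0,0]],
  [[0,0,0],[0,0,0]],
])

```text
t: 39.95
position: [0.5101, -0.3032, 0.2203]
ee_rot: [-3.14, -0.071, -0.001]
contact_force: [-0.1, -0.7, -0.0]
finger_gap: 0.0575
grip_force: 0.0
```

```bash
python3 -c "
from h import *
print(pose()[0]['qpos'].round(2))
go(.51,-.3034,0,.04)
c=snap('wrist','w11')
im=cv2.imread('pics/w11_raw.png'); h=cv2.cvtColor(im,cv2.COLOR_BGR2HSV)
mk=cv2.morphologyEx((((h[...,0]>5)&(h[...,0]<17)&(h[...,1]>215)&(h[...,2]>120)).astype('uint8')),cv2.MORPH_OPEN,np.ones((3,3)))
n,l,s,ce=cv2.connectedComponentsWithStats(mk)
for i in range(1,n):
    if s[i,4]>300:
        r=cv2.minAreaRect(np.argwhere(l==i)[:,::-1].astype('float32')); b=cv2.boxPoints(r); P=unproj(c,b,.010); print(s[i],r); print(P.round(4),P.mean(0))
        d=[P[1]-P[0],P[2]-P[1]]; d=max(d,key=np.linalg.norm); print(np.linalg.norm(d),np.arctan2(d[1],d[0]))
"
```

```text
[-0.35  0.51  1.11  1.77 -0.49  1.18 -0.62]
t 40.0 pos [ 0.5101 -0.3032  0.2203] yaw 0.045 gap 0.057
 shift in tool axes now [-0.    0.01  5.51]  after turn [-0.    0.01  5.51]  turn [-0.   -0.01  0.06]
[ 311  117   30  100 1021] ((321.115234375, 165.55018615722656), (26.503618240356445, 102.52428436279297), 11.0035400390625)
[[ 0.4413 -0.2801  0.01  ]
 [ 0.5748 -0.3007  0.01  ]
 [ 0.5702 -0.3332  0.01  ]
 [ 0.4356 -0.3158  0.01  ]] [ 0.50547845 -0.30744426  0.01      ]
0.1350191094317805 -0.153322376817026
```

That's more pictures than allowed, so I'll work from numbers only from here. The scraper hasn't moved and the tool is on its measured pose. Descending with an eye on the force.

Call:
apply_moves([
  [[0,0,0.9],[0,0,0]],
  [[0,0,0.9],[0,0,0]],
  [[0,0,0.9],[0,0,0]],
  [[0,0,0.9],[0,0,0]],
  [[0,0,0.9],[0,0,0]],
])

```text
t: 40.42
position: [0.5103, -0.3029, 0.0387]
ee_rot: [-3.14, -0.071, -0.002]
contact_force: [0.6, -0.0, 0.5]
finger_gap: 0.0569
grip_force: 0.0
```

Call:
apply_moves([
  [[0,0,0.7],[0,0,0]],
  [[0,0,0.4],[0,0,0]],
  [[0,0,0.2],[0,0,0]],
  [[0,0,0],[0,0,0]],
  [[0,0,0],[0,0,0]],
])

```text
t: 40.83
position: [0.5106, -0.3035, -0.0113]
ee_rot: [-3.141, -0.069, -0.002]
contact_force: [-0.2, 0.6, 0.7]
finger_gap: 0.0571
grip_force: 0.0
```

```bash
python3 -c "
from h import *
print(pose()[0]['qpos'].round(2))
go(.51,-.3034,-.027,.04)"
```

```text
[-0.14  0.77  0.81  1.93 -0.79  0.79 -0.41]
t 40.8 pos [ 0.5106 -0.3035 -0.0113] yaw 0.044 gap 0.057
 shift in tool axes now [-0.01 -0.    0.39]  after turn [-0.01 -0.    0.39]  turn [-0.   -0.01  0.05]
```

Call:
apply_moves([
  [[0,0,0.15],[0,0,0]],
  [[0,0,0.1],[0,0,0]],
  [[0,0,0.08],[0,0,0]],
  [[0,0,0.06],[0,0,0]],
  [[0,0,0],[0,0,0]],
], grip=-1, grip_force=20)

```text
t: 41.25
position: [0.5102, -0.3028, -0.0279]
ee_rot: [-3.14, -0.069, -0.0]
contact_force: [-0.8, -0.9, -0.1]
finger_gap: 0.0275
grip_force: 0.0
```

Call:
apply_moves([
  [[0,0,0],[0,0,0]],
  [[0,0,0],[0,0,0]],
  [[0,0,0],[0,0,0]],
  [[0,0,0],[0,0,0]],
  [[0,0,0],[0,0,0]],
])

```text
t: 41.67
position: [0.5102, -0.303, -0.0276]
ee_rot: [-3.14, -0.068, -0.001]
contact_force: [0.6, 0.0, -0.4]
finger_gap: 0.0218
grip_force: 20.0
```

```bash
python3 -c "
from h import *
go(.5479,-.0251,.2,1.45)"
```

```text
t 41.7 pos [ 0.5102 -0.303  -0.0276] yaw 0.044 gap 0.022
 shift in tool axes now [ 1.25 -6.9  -5.69]  after turn [ 7.01  0.1  -5.69]  turn [-0.000e+00 -1.000e-02 -1.758e+01]
```

Call:
apply_moves([
  [[0,0,-0.3],[0,0,0]],
  [[0,0,-0.8],[0,0,0]],
  [[0,0,-0.9],[0,0,0]],
  [[0,0,-0.9],[0,0,0]],
  [[0,0,-0.9],[0,0,0]],
])

```text
t: 42.08
position: [0.5095, -0.3033, 0.1267]
ee_rot: [-3.14, -0.067, -0.0]
contact_force: [0.1, 1.2, -0.1]
finger_gap: 0.0218
grip_force: 20.0
```

Call:
apply_moves([
  [[0,0,-0.9],[0,0,0]],
  [[0,0,-0.6],[0,0,0]],
  [[0.1,-0.4,0],[0,0,0]],
  [[0.15,-0.8,0],[0,0,0]],
  [[0.15,-0.85,0],[0,0,0]],
])

```text
t: 42.5
position: [0.5221, -0.2215, 0.186]
ee_rot: [3.141, 0.062, 0.004]
contact_force: [0.5, 0.1, -0.9]
finger_gap: 0.0216
grip_force: 20.0
```

Call:
apply_moves([
  [[0.15,-0.85,0],[0,0,0]],
  [[0.15,-0.85,0],[0,0,0]],
  [[0.15,-0.85,0],[0,0,0]],
  [[0.15,-0.85,0],[0,0,0]],
  [[0.15,-0.8,0],[0,0,0]],
])

```text
t: 42.92
position: [0.5449, -0.0495, 0.1853]
ee_rot: [-3.139, -0.068, -0.001]
contact_force: [-0.2, -0.6, -0.8]
finger_gap: 0.022
grip_force: 20.0
```

Call:
apply_moves([
  [[0.1,-0.5,0],[0,0,0]],
  [[0.1,-0.15,0],[0,0,0]],
  [[0,0,0],[0,0,-1]],
  [[0,0,0],[0,0,-1]],
  [[0,0,0],[0,0,-1]],
])

```text
t: 43.33
position: [0.5518, -0.0264, 0.1851]
ee_rot: [3.109, 0.448, 0.001]
contact_force: [0.3, -0.5, -0.7]
finger_gap: 0.0218
grip_force: 20.0
```

Call:
apply_moves([
  [[0,0,0],[0,0,-1]],
  [[0,0,0],[0,0,-1]],
  [[0,0,0],[0,0,-1]],
  [[0,0,0],[0,0,-1]],
  [[0,0,0],[0,0,-1]],
])

```text
t: 43.75
position: [0.5518, -0.027, 0.1852]
ee_rot: [2.959, 1.055, 0.001]
contact_force: [0.1, 0.7, -1.2]
finger_gap: 0.0215
grip_force: 20.0
```

Call:
apply_moves([
  [[0,0,0],[0,0,-1]],
  [[0,0,0],[0,0,-1]],
  [[0,0,0],[0,0,-1]],
  [[0,0,0],[0,0,-1]],
  [[0,0,0],[0,0,-1]],
])

```text
t: 44.17
position: [0.5518, -0.0271, 0.1852]
ee_rot: [2.69, 1.622, 0.001]
contact_force: [-0.6, -0.5, -1.3]
finger_gap: 0.0216
grip_force: 20.0
```

Call:
apply_moves([
  [[0,0,0],[0,0,-1]],
  [[0,0,0],[0,0,-1]],
  [[0,0,0],[0,0,-1]],
  [[0,0,0],[0,0,-1]],
  [[0,0,0],[0,0,-0.6]],
])

```text
t: 44.58
position: [0.5518, -0.0271, 0.1852]
ee_rot: [2.348, 2.086, 0.001]
contact_force: [-0.6, 0.1, -0.6]
finger_gap: 0.0218
grip_force: 20.0
```

```bash
python3 -c "
from h import *
print(pose()[0]['qpos'].round(2),pose()[0]['grip_force'])
go(.5479,-.0251,-.0266,1.45)"
```

```text
[-0.7   0.35  0.8   1.89 -0.29  1.02  0.11] 19.99017208814621
t 44.6 pos [ 0.5518 -0.0271  0.1852] yaw 1.453 gap 0.022
 shift in tool axes now [ 0.04 -0.11  5.29]  after turn [ 0.04 -0.1   5.29]  turn [ 0.01 -0.    0.04]
```

Call:
apply_moves([
  [[0.04,-0.1,0.6],[0,0,0]],
  [[0,0,0.9],[0,0,0]],
  [[0,0,0.9],[0,0,0]],
  [[0,0,0.9],[0,0,0]],
  [[0,0,0.9],[0,0,0]],
])

```text
t: 45.0
position: [0.5486, -0.0247, 0.0158]
ee_rot: [2.351, 2.082, 0.002]
contact_force: [0.8, 1.2, -0.6]
finger_gap: 0.022
grip_force: 20.0
```

Call:
apply_moves([
  [[0,0,0.6],[0,0,0]],
  [[0,0,0.3],[0,0,0]],
  [[0,0,0.08],[0,0,0]],
  [[0,0,0],[0,0,0]],
  [[0,0,0],[0,0,0]],
])

```text
t: 45.42
position: [0.5497, -0.0236, -0.0212]
ee_rot: [2.349, 2.083, 0.004]
contact_force: [-0.4, 0.3, -0.4]
finger_gap: 0.0218
grip_force: 20.0
```

Call:
apply_moves([
  [[0,0,0.06],[0,0,0]],
  [[0,0,0.05],[0,0,0]],
  [[0,0,0.03],[0,0,0]],
  [[0,0,0],[0,0,0]],
])

```text
t: 45.75
position: [0.549, -0.0226, -0.0277]
ee_rot: [2.349, 2.085, 0.003]
contact_force: [-0.3, -0.2, 1.0]
finger_gap: 0.0218
grip_force: 20.0
```

Call:
apply_moves([
  [[0,0,0.02],[0,0,0]],
  [[0,0,0],[0,0,0]],
  [[0,0,0],[0,0,0]],
])

```text
t: 46.0
position: [0.549, -0.0226, -0.0278]
ee_rot: [-2.35, -2.085, -0.004]
contact_force: [-2.6, 1.4, 12.8]
finger_gap: 0.0218
grip_force: 20.0
```

Contact at the expected height. Releasing and checking from the wrist by code.

Call:
apply_moves([
  [[0,0,-0.02],[0,0,0]],
  [[0,0,0],[0,0,0]],
  [[0,0,0],[0,0,0]],
  [[0,0,0],[0,0,0]],
  [[0,0,0],[0,0,0]],
], grip=0.4)

```text
t: 46.42
position: [0.5482, -0.0229, -0.0284]
ee_rot: [-2.35, -2.085, -0.001]
contact_force: [-1.3, -0.1, -0.7]
finger_gap: 0.0516
grip_force: 0.0
```

Call:
apply_moves([
  [[0,0,-0.3],[0,0,0]],
  [[0,0,-0.8],[0,0,0]],
  [[0,0,-0.9],[0,0,0]],
  [[0,0,-0.9],[0,0,0]],
  [[0,0,-0.9],[0,0,0]],
])

```text
t: 46.83
position: [0.5477, -0.0234, 0.1258]
ee_rot: [-2.351, -2.084, 0.0]
contact_force: [0.3, 0.3, 0.5]
finger_gap: 0.0614
grip_force: 0.0
```

Call:
apply_moves([
  [[0,0,-0.9],[0,0,0]],
  [[0,0,-0.9],[0,0,0]],
  [[0,0,-0.9],[0,0,0]],
  [[0,0,0],[0,0,0]],
  [[0,0,0],[0,0,0]],
])

```text
t: 47.25
position: [0.5494, -0.0232, 0.2341]
ee_rot: [2.349, 2.084, 0.008]
contact_force: [-0.5, 0.3, -0.7]
finger_gap: 0.0612
grip_force: 0.0
```

```bash
cat > seg.py <<'E'
from h import *
def seg(f,lo,hi,z,amin=300,s=(150,255),v=(60,255)):
    c=np.load(f'pics/{f}.npy',allow_pickle=True).item(); im=cv2.imread(f'pics/{f}_raw.png'); h=cv2.cvtColor(im,cv2.COLOR_BGR2HSV)
    mk=cv2.morphologyEx(cv2.inRange(h,(lo,s[0],v[0]),(hi,s[1],v[1])),cv2.MORPH_OPEN,np.ones((3,3)))
    n,l,st,ce=cv2.connectedComponentsWithStats(mk)
    for i in range(1,n):
        if st[i,4]<amin: continue
        r=cv2.minAreaRect(np.argwhere(l==i)[:,::-1].astype('float32'));P=unproj(c,cv2.boxPoints(r),z);d=max([P[1]-P[0],P[2]-P[1]],key=np.linalg.norm)
        print(st[i].tolist(),"centre",P.mean(0)[:2].round(4),"len %.3f wid %.3f ang %.3f"%(np.linalg.norm(d),min(np.linalg.norm(P[1]-P[0]),np.linalg.norm(P[2]-P[1])),np.arctan2(d[1],d[0])))
E
python3 -c "
from seg import *
print(pose()[0]['qpos'].round(2))
go(.503,.2957,.25,3.07)
snap('wrist','w12'); seg('w12',5,17,.010,s=(200,255))
snap('top','t3'); print('top'); seg('t3',5,17,.01,100,s=(170,255)); print('bamboo'); seg('t3',5,22,.042,300,s=(80,170),v=(100,255)); seg('w12',5,22,.042,300,s=(80,170),v=(100,255))
"
```

```text
[-0.76  0.29  0.85  1.84 -0.24  1.11  0.06]
t 47.2 pos [ 0.5494 -0.0232  0.2341] yaw 1.451 gap 0.061
 shift in tool axes now [ 7.78 -2.1  -0.39]  after turn [ 1.73  7.87 -0.4 ]  turn [ 7.000e-02  2.000e-02 -2.023e+01]
[296, 106, 43, 107, 2557] centre [ 0.5487 -0.0223] len 0.143 wid 0.053 ang -1.671
[476, 116, 32, 33, 561] centre [ 0.775  -0.0092] len 0.041 wid 0.036 ang 1.152
top
bamboo
[0, 156, 55, 15, 466] centre [0.6234 0.8447] len 0.180 wid 0.040 ang -1.575
[554, 162, 61, 105, 6036] centre [ 0.5074 -0.7112] len 0.293 wid 0.181 ang 3.127
[40, 177, 58, 48, 426] centre [0.5201 0.7043] len 0.176 wid 0.128 ang -1.583
[201, 185, 22, 50, 852] centre [0.5037 0.2965] len 0.130 wid 0.047 ang -0.084
[74, 226, 21, 35, 342] centre [0.4056 0.6474] len 0.091 wid 0.059 ang -3.088
[289, 227, 57, 40, 799] centre [ 0.5353 -0.1303] len 0.074 wid 0.057 ang -0.075
```

The scraper lies at (0.5487, −0.0223) and 0.02 rad off the line, which is good. The brush is at (0.5037, 0.2965) with heading −0.08. Fetching it.

Call:
apply_moves([
  [[0.87,-0.23,0],[0,0,0]],
  [[0.87,-0.23,0],[0,0,0]],
  [[0.87,-0.23,0],[0,0,0]],
  [[0.87,-0.23,0],[0,0,0]],
  [[0.87,-0.23,0],[0,0,0]],
], grip=1)

```text
t: 47.77
position: [0.5215, 0.1563, 0.2301]
ee_rot: [-2.35, -2.084, 0.004]
contact_force: [0.8, 0.3, 0.0]
finger_gap: 0.0873
grip_force: 0.0
```

Call:
apply_moves([
  [[0.87,-0.23,0],[0,0,0]],
  [[0.87,-0.23,0],[0,0,0]],
  [[0.87,-0.23,0],[0,0,0]],
  [[0.87,-0.23,0],[0,0,0]],
  [[0,0,0],[0,0,-1]],
])

```text
t: 48.18
position: [0.4994, 0.3063, 0.229]
ee_rot: [-2.252, -2.188, 0.004]
contact_force: [-0.3, 0.9, 0.4]
finger_gap: 0.0876
grip_force: 0.0
```

Call:
apply_moves([
  [[0,0,0],[0,0,-1]],
  [[0,0,0],[0,0,-1]],
  [[0,0,0],[0,0,-1]],
  [[0,0,0],[0,0,-1]],
  [[0,0,0],[0,0,-1]],
])

```text
t: 48.6
position: [0.5022, 0.297, 0.2297]
ee_rot: [-1.782, -2.587, 0.005]
contact_force: [-0.4, 0.6, -0.6]
finger_gap: 0.0878
grip_force: 0.0
```

Call:
apply_moves([
  [[0,0,0],[0,0,-1]],
  [[0,0,0],[0,0,-1]],
  [[0,0,0],[0,0,-1]],
  [[0,0,0],[0,0,-1]],
  [[0,0,0],[0,0,-1]],
])

```text
t: 49.02
position: [0.5022, 0.2969, 0.2297]
ee_rot: [-1.232, -2.888, 0.005]
contact_force: [0.5, -0.3, 0.1]
finger_gap: 0.0879
grip_force: 0.0
```

Call:
apply_moves([
  [[0,0,0],[0,0,-1]],
  [[0,0,0],[0,0,-1]],
  [[0,0,0],[0,0,-1]],
  [[0,0,0],[0,0,-1]],
  [[0,0,0],[0,0,-1]],
])

```text
t: 49.43
position: [0.5022, 0.2969, 0.2297]
ee_rot: [-0.634, -3.075, 0.004]
contact_force: [-0.5, -0.4, -0.0]
finger_gap: 0.0878
grip_force: 0.0
```

Call:
apply_moves([
  [[0,0,0],[0,0,-1]],
  [[0,0,0],[0,0,-1]],
  [[0,0,0],[0,0,-1]],
  [[0,0,0],[0,0,-1]],
  [[0,0,0],[0,0,0]],
])

```text
t: 49.85
position: [0.5023, 0.2969, 0.2298]
ee_rot: [-0.137, -3.136, 0.003]
contact_force: [-0.6, -0.1, -0.4]
finger_gap: 0.088
grip_force: 0.0
```

```bash
python3 -c "
from seg import *
print(pose()[0]['qpos'].round(2))
go(.5037,.2965,-.006,3.06)
snap('wrist','w13'); seg('w13',5,22,.042,800,s=(70,190),v=(100,255))
"
```

```text
[-0.97  0.3   0.41  1.75 -0.13  1.12  0.97]
t 49.9 pos [0.5023 0.2969 0.2298] yaw 3.054 gap 0.088
 shift in tool axes now [-0.05  0.01  5.9 ]  after turn [-0.04 -0.01  5.9 ]  turn [-0.03 -0.03 -0.08]
[520, 0, 120, 231, 21701] centre [0.4798 0.6022] len 0.269 wid 0.121 ang 0.207
[300, 115, 39, 104, 3843] centre [0.5025 0.2967] len 0.129 wid 0.044 ang -0.068
[0, 186, 27, 54, 816] centre [ 0.5264 -0.0941] len 0.074 wid 0.031 ang -0.349
[478, 390, 153, 10, 1195] centre [0.8842 0.6232] len 0.225 wid 0.018 ang 1.510
```

Call:
apply_moves([
  [[0,0,0.8],[0,0,-0.2]],
  [[0,0,0.9],[0,0,0]],
  [[0,0,0.9],[0,0,0]],
  [[0,0,0.9],[0,0,0]],
  [[0,0,0.9],[0,0,0]],
])

```text
t: 50.32
position: [0.5026, 0.2973, 0.0536]
ee_rot: [-0.121, -3.139, 0.001]
contact_force: [-0.2, 0.6, 0.2]
finger_gap: 0.0877
grip_force: 0.0
```

Call:
apply_moves([
  [[0,0,0.8],[0,0,0]],
  [[0,0,0.5],[0,0,0]],
  [[0,0,0.2],[0,0,0]],
  [[0,0,0],[0,0,0]],
  [[0,0,0],[0,0,0]],
])

```text
t: 50.73
position: [0.5036, 0.2977, -0.0039]
ee_rot: [0.119, 3.139, 0.0]
contact_force: [0.4, -0.9, 0.7]
finger_gap: 0.088
grip_force: 0.0
```

Call:
apply_moves([
  [[0,0,0],[0,0,0]],
  [[0,0,0],[0,0,0]],
  [[0,0,0],[0,0,0]],
  [[0,0,0],[0,0,0]],
  [[0,0,0],[0,0,0]],
], grip=-1, grip_force=25)

```text
t: 51.15
position: [0.5037, 0.2982, -0.0035]
ee_rot: [0.116, 3.138, 0.002]
contact_force: [-0.3, 0.0, -0.4]
finger_gap: 0.0577
grip_force: 0.0
```

Call:
apply_moves([
  [[0,0,0],[0,0,0]],
  [[0,0,0],[0,0,0]],
  [[0,0,0],[0,0,0]],
  [[0,0,0],[0,0,0]],
])

```text
t: 51.48
position: [0.5034, 0.298, -0.0039]
ee_rot: [0.116, 3.139, 0.001]
contact_force: [-1.0, -0.0, 3.3]
finger_gap: 0.0456
grip_force: 25.0
```

```bash
python3 -c "
from h import *
a=1.450-np.pi/2; print(.5316+.106*np.cos(a),-.1589+.106*np.sin(a))
go(.6368,-.1717,.2,1.45)"
```

```text
0.6368275770499844 -0.17167329355294086
t 51.5 pos [ 0.5034  0.298  -0.0039] yaw 3.068 gap 0.046
 shift in tool axes now [ -4.2  -11.46  -5.11]  after turn [-11.26   4.73  -5.1 ]  turn [ 1.000e-02 -0.000e+00  2.022e+01]
```

Call:
apply_moves([
  [[0,0,-0.3],[0,0,0]],
  [[0,0,-0.8],[0,0,0]],
  [[0,0,-0.9],[0,0,0]],
  [[0,0,-0.9],[0,0,0]],
  [[0,0,-0.9],[0,0,0]],
])

```text
t: 51.9
position: [0.5029, 0.2972, 0.1499]
ee_rot: [-0.117, -3.139, 0.0]
contact_force: [-0.1, 1.9, -1.8]
finger_gap: 0.0459
grip_force: 25.0
```

Call:
apply_moves([
  [[0,0,-0.9],[0,0,0]],
  [[0,0,-0.9],[0,0,0]],
  [[0,0,-0.5],[0,0,1]],
  [[0,0,0],[0,0,1]],
  [[0,0,0],[0,0,1]],
])

```text
t: 52.32
position: [0.504, 0.2979, 0.2424]
ee_rot: [0.498, 3.1, 0.006]
contact_force: [-0.1, 0.3, -1.2]
finger_gap: 0.0458
grip_force: 25.0
```

Call:
apply_moves([
  [[0,0,0],[0,0,1]],
  [[0,0,0],[0,0,1]],
  [[0,0,0],[0,0,1]],
  [[0,0,0],[0,0,1]],
  [[0,0,0],[0,0,1]],
])

```text
t: 52.73
position: [0.5029, 0.2973, 0.2403]
ee_rot: [-1.104, -2.941, -0.001]
contact_force: [-0.0, -0.5, -0.7]
finger_gap: 0.0453
grip_force: 25.0
```

Call:
apply_moves([
  [[0,0,0],[0,0,1]],
  [[0,0,0],[0,0,1]],
  [[0,0,0],[0,0,1]],
  [[0,0,0],[0,0,1]],
  [[0,0,0],[0,0,1]],
])

```text
t: 53.15
position: [0.5029, 0.2974, 0.2403]
ee_rot: [-1.666, -2.663, -0.001]
contact_force: [0.9, 0.0, -2.6]
finger_gap: 0.0457
grip_force: 25.0
```

Call:
apply_moves([
  [[0,0,0],[0,0,1]],
  [[0,0,0],[0,0,1]],
  [[0,0,0],[0,0,1]],
  [[0,0,0],[0,0,1]],
  [[0,0,0],[0,0,1]],
])

```text
t: 53.57
position: [0.5029, 0.2974, 0.2403]
ee_rot: [-2.162, -2.279, -0.0]
contact_force: [0.3, 1.1, -1.2]
finger_gap: 0.0456
grip_force: 25.0
```

Call:
apply_moves([
  [[0,0,0],[0,0,1]],
  [[0,0,0],[0,0,1]],
  [[0,0,0],[0,0,0.2]],
  [[0,0,0],[0,0,0]],
  [[0,0,0],[0,0,0]],
])

```text
t: 53.98
position: [0.5031, 0.2977, 0.24]
ee_rot: [-2.347, -2.087, -0.001]
contact_force: [0.4, -0.2, -1.0]
finger_gap: 0.0453
grip_force: 25.0
```

```bash
python3 -c "
from h import *
print(pose()[0]['qpos'].round(2))
go(.6368,-.1717,.2,1.45)"
```

```text
[-1.21  0.34  0.74  1.75 -0.25  1.15 -0.52]
t 54.0 pos [0.5031 0.2977 0.24  ] yaw 1.454 gap 0.045
 shift in tool axes now [-11.26   4.69   1.  ]  after turn [-11.25   4.73   1.  ]  turn [ 0.   -0.01  0.05]
```

Call:
apply_moves([
  [[-0.4,0.2,0],[0,0,0]],
  [[-0.8,0.35,0],[0,0,0]],
  [[-0.85,0.35,0],[0,0,0]],
  [[-0.85,0.35,0],[0,0,0]],
  [[-0.85,0.35,0],[0,0,0]],
])

```text
t: 54.4
position: [0.5491, 0.1396, 0.24]
ee_rot: [-2.347, -2.088, -0.001]
contact_force: [0.4, 0.4, -1.1]
finger_gap: 0.0459
grip_force: 25.0
```

Call:
apply_moves([
  [[-0.85,0.35,0],[0,0,0]],
  [[-0.85,0.35,0],[0,0,0]],
  [[-0.85,0.35,0],[0,0,0]],
  [[-0.85,0.35,0],[0,0,0]],
  [[-0.85,0.35,0],[0,0,0]],
])

```text
t: 54.82
position: [0.5984, -0.0376, 0.2399]
ee_rot: [-2.347, -2.087, -0.002]
contact_force: [0.3, 0.8, -0.8]
finger_gap: 0.0459
grip_force: 25.0
```

Call:
apply_moves([
  [[-0.85,0.35,0],[0,0,0]],
  [[-0.85,0.35,0],[0,0,0]],
  [[-0.85,0.35,0],[0,0,0]],
  [[-0.6,0.25,0],[0,0,0]],
  [[-0.1,0.1,0],[0,0,0]],
])

```text
t: 55.23
position: [0.6374, -0.1785, 0.2401]
ee_rot: [2.354, 2.077, -0.003]
contact_force: [-1.7, -0.7, -0.4]
finger_gap: 0.0457
grip_force: 25.0
```

Call:
apply_moves([
  [[0,0,0],[0,0,0]],
  [[0,0,0],[0,0,0]],
])

```text
t: 55.4
position: [0.6384, -0.1707, 0.2393]
ee_rot: [-2.348, -2.086, -0.001]
contact_force: [-0.0, 0.6, -1.6]
finger_gap: 0.0456
grip_force: 25.0
```

```bash
python3 -c "
from h import *
print(pose()[0]['qpos'].round(2))
go(.6368,-.1717,-.003,1.45)"
```

```text
[-0.37  0.51  0.79  1.57 -0.38  1.23  0.37]
t 55.4 pos [ 0.6384 -0.1707  0.2393] yaw 1.453 gap 0.046
 shift in tool axes now [-0.04 -0.03  6.06]  after turn [-0.03 -0.04  6.06]  turn [-0.01 -0.02  0.03]
```

Call:
apply_moves([
  [[0,0,0.7],[0,0,0]],
  [[0,0,0.9],[0,0,0]],
  [[0,0,0.9],[0,0,0]],
  [[0,0,0.9],[0,0,0]],
  [[0,0,0.9],[0,0,0]],
])

```text
t: 55.82
position: [0.6387, -0.1681, 0.0663]
ee_rot: [-2.345, -2.089, -0.003]
contact_force: [0.9, 0.1, -1.3]
finger_gap: 0.0456
grip_force: 25.0
```

Call:
apply_moves([
  [[0,0,0.8],[0,0,0]],
  [[0,0,0.5],[0,0,0]],
  [[0,0,0.25],[0,0,0]],
  [[0,0,0.08],[0,0,0]],
  [[0,0,0],[0,0,0]],
])

```text
t: 56.23
position: [0.6388, -0.1701, 0.0026]
ee_rot: [-2.347, -2.087, -0.001]
contact_force: [-0.6, -0.1, -0.5]
finger_gap: 0.0456
grip_force: 25.0
```

Call:
apply_moves([
  [[0,0,0.03],[0,0,0]],
  [[0,0,0],[0,0,0]],
  [[0,0,0],[0,0,0]],
])

```text
t: 56.48
position: [0.6395, -0.1716, 0.0028]
ee_rot: [2.348, 2.084, 0.003]
contact_force: [0.4, -0.5, -1.2]
finger_gap: 0.0459
grip_force: 25.0
```

Pick-up was at TCP z = −0.0039, so about 6 mm still to go.

Call:
apply_moves([
  [[0,0,0.06],[0,0,0]],
  [[0,0,0.04],[0,0,0]],
  [[0,0,0.02],[0,0,0]],
  [[0,0,0],[0,0,0]],
  [[0,0,0],[0,0,0]],
])

```text
t: 56.9
position: [0.6384, -0.1715, -0.0036]
ee_rot: [-2.35, -2.085, -0.001]
contact_force: [-0.7, -0.8, -0.6]
finger_gap: 0.046
grip_force: 25.0
```

Call:
apply_moves([
  [[0,0,0.03],[0,0,0]],
  [[0,0,0],[0,0,0]],
  [[0,0,0],[0,0,0]],
])

```text
t: 57.15
position: [0.6385, -0.1716, -0.0039]
ee_rot: [-2.35, -2.085, -0.002]
contact_force: [-3.4, 1.3, 4.6]
finger_gap: 0.0459
grip_force: 25.0
```

Call:
apply_moves([
  [[0,0,0],[0,0,0]],
  [[0,0,0],[0,0,0]],
  [[0,0,0],[0,0,0]],
  [[0,0,0],[0,0,0]],
  [[0,0,0],[0,0,0]],
], grip=0.4)

```text
t: 57.57
position: [0.6385, -0.1715, -0.0048]
ee_rot: [-2.35, -2.085, -0.001]
contact_force: [-0.5, 0.2, 0.7]
finger_gap: 0.0612
grip_force: 0.0
```

Call:
apply_moves([
  [[0,0,-0.3],[0,0,0]],
  [[0,0,-0.7],[0,0,0]],
  [[0,0,-0.9],[0,0,0]],
  [[0,0,-0.9],[0,0,0]],
  [[0,0,-0.9],[0,0,0]],
])

```text
t: 57.98
position: [0.638, -0.1718, 0.1457]
ee_rot: [2.35, 2.084, 0.001]
contact_force: [1.4, 0.5, -0.1]
finger_gap: 0.0615
grip_force: 0.0
```

Call:
apply_moves([
  [[0,0,-0.9],[0,0,0]],
  [[0,0,-0.9],[0,0,0]],
  [[0,0,-0.9],[0,0,0]],
  [[0,0,0],[0,0,0]],
  [[0,0,0],[0,0,0]],
])

```text
t: 58.4
position: [0.6395, -0.1725, 0.2545]
ee_rot: [2.348, 2.082, 0.006]
contact_force: [0.1, -0.3, -0.3]
finger_gap: 0.062
grip_force: 0.0
```

```bash
python3 -c "
from seg import *
go(.6368,-.1717,.3,1.45)
snap('wrist','w14'); print('brush'); seg('w14',5,22,.042,500,s=(70,190),v=(100,255))
print('lid'); seg('w14',0,4,.0945,300,s=(200,255))
snap('scene','s1'); print('lid scene'); seg('s1',0,4,.0945,30,s=(180,255)); print('lid scene'); seg('s1',175,180,.0945,30,s=(180,255))
snap('top','t4'); print('top orange'); seg('t4',5,17,.01,100,s=(150,255)); print('top brush');seg('t4',5,22,.042,300,s=(80,170),v=(100,255)); print('red');seg('t4',0,4,.0945,50,s=(180,255)); print('green'); seg('t4',50,85,.1,50,s=(80,255),v=(20,255)); seg('s1',50,75,.05,100,s=(120,255),v=(20,255))
"
```

```text
t 58.4 pos [ 0.6395 -0.1725  0.2545] yaw 1.451 gap 0.062
 shift in tool axes now [ 0.01 -0.06 -1.14]  after turn [ 0.01 -0.07 -1.14]  turn [ 0.07 -0.01  0.01]
brush
[299, 112, 36, 98, 3399] centre [ 0.6384 -0.1712] len 0.128 wid 0.043 ang -1.675
[214, 128, 57, 57, 959] centre [ 0.5525 -0.1459] len 0.075 wid 0.050 ang -0.940
[180, 308, 24, 63, 683] centre [ 0.4105 -0.4244] len 0.121 wid 0.029 ang 1.237
[433, 308, 24, 63, 643] centre [ 0.8052 -0.4737] len 0.121 wid 0.030 ang -1.470
[222, 378, 351, 22, 3563] centre [ 0.7232 -0.5594] len 0.565 wid 0.045 ang -0.118
lid
[194, 145, 58, 56, 2163] centre [ 0.5315 -0.1601] len 0.063 wid 0.063 ang 0.618
lid scene
[466, 123, 16, 21, 240] centre [-0.1532 -0.0018] len 0.176 wid 0.051 ang -2.476
[282, 155, 18, 9, 117] centre [ 0.5313 -0.1591] len 0.058 wid 0.055 ang 2.616
[253, 269, 14, 15, 174] centre [0.825  0.2879] len 0.042 wid 0.029 ang 1.169
lid scene
top orange
[306, 183, 46, 22, 564] centre [ 0.5495 -0.0101] len 0.119 wid 0.055 ang -1.697
[601, 285, 39, 107, 3295] centre [ 0.1556 -0.8431] len 0.308 wid 0.125 ang -3.108
[590, 320, 7, 50, 268] centre [ 0.1432 -0.754 ] len 0.138 wid 0.018 ang -0.003
top brush
[0, 156, 55, 15, 467] centre [0.6234 0.8447] len 0.180 wid 0.040 ang -1.575
[554, 162, 61, 106, 6055] centre [ 0.5061 -0.7112] len 0.294 wid 0.183 ang 3.113
[40, 177, 58, 87, 829] centre [0.4672 0.7027] len 0.235 wid 0.176 ang 0.046
red
[185, 65, 12, 12, 112] centre [0.8619 0.3581] len 0.032 wid 0.028 ang -2.340
[628, 208, 12, 36, 399] centre [ 0.4732 -0.8228] len 0.094 wid 0.035 ang 3.100
green
[618, 70, 22, 61, 1123] centre [ 0.8182 -0.8299] len 0.176 wid 0.070 ang 3.025
[282, 176, 12, 22, 172] centre [0.5595 0.0923] len 0.052 wid 0.027 ang -3.116
[105, 179, 48, 26, 710] centre [ 1.0308 -0.2989] len 0.138 wid 0.102 ang -3.141
[313, 194, 18, 38, 643] centre [0.5578 0.0954] len 0.180 wid 0.053 ang 1.033
```

All placements check out: brush 107 mm behind the cork's centre, within the 72–120 mm range, lid on the jar, bottle standing. Handing in.

```bash
python3 -c "
from bench import manip
print(manip.close_job())"
```

```text
the job is handed in; nothing more can be done
None
```

The layout is finished and handed in at about 58 s of the 136 s; by camera, the jar, bottle, lid, scraper and brush are all within tolerance, but the brush's gap to the jar is about 5 cm rather than 4, and I viewed 15 pictures against your limit of 14.

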